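# Put the balance weights back in their rack

### The job

Put the balance's three round, knobbed brass weights back in the wooden rack, each standing upright in the well of its own size: the large one in the widest well, the medium one in the middle-sized well, the small one in the narrowest, all right down on the floor of their wells. The square-bodied weight and the flat disc with a hole do not belong to the set: leave them where they are.

Things in the scene. Friction and masses are not known exactly. Their poses are not given: they have to be found in the camera images.
- weight_large: the large round brass weight, loose: an upright straight cylinder 44 mm in diameter and 44 mm high with a narrow neck and a round knob (about 23 mm wide) on top, 66 mm high in all, about 550 g. Origin: centre of its underside; z up.
- weight_medium: the medium round brass weight, loose: an upright straight cylinder 32 mm in diameter and 36 mm high with a narrow neck and a round knob (about 18 mm wide) on top, 54 mm high in all, about 240 g. Origin: centre of its underside; z up.
- weight_small: the small round brass weight, loose: an upright straight cylinder 20 mm in diameter and 30 mm high with a narrow neck and a round knob (about 12 mm wide) on top, 44 mm high in all, about 80 g. Origin: centre of its underside; z up.
- well_large: the insert for the large weight, fixed in the rack: a square light-wood block 84x84x14 mm with one round well in its middle, 56 mm wide (the mouth is bevelled 2 mm) and 10 mm deep. Origin: centre of the block's underside, on the well's axis; the well's floor is 4 mm and the block's top 14 mm above it; z up, x and y along the block's sides, parallel to the rack's.
- well_medium: the insert for the medium weight, fixed in the rack: a square light-wood block 84x84x14 mm with one round well in its middle, 44 mm wide (the mouth is bevelled 2 mm) and 10 mm deep. Origin: centre of the block's underside, on the well's axis; the well's floor is 4 mm and the block's top 14 mm above it; z up, x and y along the block's sides, parallel to the rack's.
- well_small: the insert for the small weight, fixed in the rack: a square light-wood block 84x84x14 mm with one round well in its middle, 32 mm wide (the mouth is bevelled 2 mm) and 10 mm deep. Origin: centre of the block's underside, on the well's axis; the well's floor is 4 mm and the block's top 14 mm above it; z up, x and y along the block's sides, parallel to the rack's.
- rack: the low wooden rack, fixed on the worktop: a board 100 mm (x) by 268 mm (y) with a rim 12 mm high round it, in which the three inserts stand side by side in a row along y, 85 mm apart centre to centre, in an order that differs from start to start. Their undersides are 4 mm above the worktop, their tops 18 mm. Origin: centre of its underside; y along the row.
- square_weight: look-alike that does not belong in the rack, loose: a brass weight with a square body 38x38x36 mm and a round knob 18 mm wide, 54 mm high in all. Origin: centre of its underside.
- disc_weight: look-alike that does not belong in the rack, loose: a flat round brass disc 42 mm in diameter and 14 mm thick with a 12 mm hole through its middle and no knob. Origin: centre of its underside.
Mind the look-alikes: they are no part of the job. Leave any black look-alike of the well_large alone. Leave any black look-alike of the weight_medium alone.

How it is judged (in metres and radians):
At the end, for the whole second after the job is handed in: Each of the three round weights stands in the well of its own size: within 10 mm of the well's axis, its underside within 3 mm of the well's floor, upright within 0.12 rad, released and at rest; the square weight and the disc are within 30 mm of where they lay (horizontal distance between weight_large and well_large below 0.01 m and z of weight_large in the frame of well_large below 0.007 m and angle between each of weight_large, weight_medium, weight_small's own z axis and vertical below 0.12 rad and linear speed of each of weight_large, weight_medium, weight_small below 0.02 m/s and angular speed of each of weight_large, weight_medium, weight_small below 0.2 rad/s and horizontal distance between weight_medium and well_medium below 0.01 m and z of weight_medium in the frame of well_medium below 0.007 m and horizontal distance between weight_small and well_small below 0.01 m and z of weight_small in the frame of well_small below 0.007 m and distance of each of square_weight, disc_weight from where it was at the start of the episode below 0.03 m); the robot touches nothing.
It fails at once if a look-alike that does not belong (square weight or disc) is moved by more than 30 mm (distance of any of square_weight, disc_weight from where it was at the start of the episode above 0.03 m).
It also fails if it takes over 83 s, if anything falls off the work surface, if the arm or the gripper's body presses on something with over 40 N, if the wrist force passes 120 N, or if a joint passes its speed limit or range.

### The arm

A 6-joint arm with a two-finger parallel gripper is mounted at the origin on a cart in front of the work surface, level with it; the furniture and walls round the work are solid. World frame = base frame: x ahead of the robot, y to its left, z up, the work surface at z = 0. Lengths are in m, angles in degrees, forces in N, time in s.
With the tool pointing down it reaches from about 0.25 to 0.725 m from the base axis. Payload 9.7 kg.
Tool frame: the origin (TCP) lies on the centre line of the jaws, within the pads' length; the fingertips stand 19 mm ahead of it and the grasp point (between the pads) is the TCP; z points along the fingers, y is the direction in which the jaws open and shut (so a half turn about z gives the same grasp; the last joint's range is limited). The gripper opens to 85 mm and grips with 20 to 120 N. Pads are 22 mm wide; open, the fingers measure 114 mm over their backs; the gripper's body (76 mm by 85 mm) begins 54 mm behind the grasp point. The pads swing forward as they close: fully open they stand 13 mm farther back than shut.
Start: joints at [-67.609, 4.979, 10.078, 95.1, 0, 90], TCP at [0.21, -0.509, 0.222] pointing down, gripper open.
Joint ranges: [-179.16, 179.16], [-48.56, 103.87], [-65.8, 70.77], [-126.05, 130.52], [-82.76, 87.17], [-180, 180]. Speed limits (degrees/s): [127.2, 127.2, 147.25, 180, 180, 180].

### API

Orientations are given as [roll, pitch, yaw] about the fixed x, y, z axes, in that order (R = Rz(yaw) Ry(pitch) Rx(roll)).
In Python, from workcell import bot, viewer, job gives the robot as it stands.
- The arm moves only by the tool play_rows, never from a script. Its argument "commands" is a list of rows, each an object of numbers: "tx", "ty", "tz": the shift along the tool's x, y, z in cm; "ax", "ay", "az": the turn, a rotation vector about the tool's x, y, z in rad. A call has 1 to 20 rows; each row is the pose to reach, as a shift and turn from the pose commanded when the call began, along the tool's axes at that moment; what a row does not reach only later rows make up. A row lasts 1/10 s, in which the tool goes at most 50 mm and 8.59 degrees, less where a joint would pass 70% of its speed; a pose out of reach is approached as far as the arm can. A call with a gripper value outside its range is refused whole. "grip" is the finger opening in cm, from 0 to 8.54, set as the call begins (left out, the last holds). The fingers move at their own pace and stop on an object; "newtons" is the grip in N (left out, the last holds). Time passes only in rows, so rows that repeat a pose let the fingers close. It gives the time, the measured TCP pose, the force and the opening at its end, in the units of the state.
- bot.get_obs(): the state, without advancing time (a new reading comes with each control period).
- viewer.camera(name): name is "scene" or "top" or "wrist"; returns a dict with "pixels" (420x560x3 uint8, red, green, blue), "depth" (420x560 float32, m along the optical axis (not along the pixel's ray), 0 where there is no reading), "fx", "fy", "cx", "cy" (pixels), "dist" ([k1, k2, p1, p2, k3] as OpenCV has them; the pictures are not rectified), "rvec" (rotation vector, rad) and "tvec" (3), from world to camera coordinates, as OpenCV has them; the wrist camera has in their place "tool_from_camera" (4x4, takes a point from camera to tool coordinates, whose origin is the TCP and whose axes are the flange's). Camera axes: x right, y down, z forward; pixel columns grow to the right and rows downward; lengths in m; the calibration is good to about 2 mm. A picture is of the moment at which its call begins: read the wrist's pose just before it.
- job.job_done(): hands the job in, once; it reports no verdict.
The state is a dict: "time": time; "q": joint angles; "qd": joint speeds; "joint_efforts": joint torques, N m; "ee_pos": TCP position; "tcp_rot": TCP orientation; "wrist_force": force on the tool from outside, world axes, zero at the start; "torque": the same for the moment, N m; "opening": finger opening in m.
Only numpy, scipy, OpenCV 4.12 (cv2) and the standard library are available. Lean on these libraries where they do the work, as an engineer would, in place of code of your own. Each camera call takes 0.05 s, during which the arm holds its last target.

## Working session

There is one attempt and no reset: what is moved stays moved. The work goes in short steps, Python scripts to look and compute and a tool call to move; the robot and the scene stay as the last step left them, time stands still between calls to the robot, and variables do not carry over. Pictures are saved under pics/ and viewed, and the job is handed in when it is done.

Besides the shell and the picture viewer there is one more tool, called after "Emit:" as a command line: name --argument value ..., lists and objects as JSON in quotes. play_rows: Moves the arm, as the interface text tells. Its arguments: {"type":"object","properties":{"commands":{"type":"array"},"grip":{"type":"number"},"newtons":{"type":"number"}},"required":["commands"]}

```bash
ls; mkdir -p pics
python3 - <<'E'
from workcell import bot, viewer, job
import cv2, numpy as np, pickle
print(bot.get_obs())
d={}
for n in ["scene","top","wrist"]:
    c=viewer.camera(n); d[n]=c
    cv2.imwrite(f"pics/{n}0.png",c["pixels"][:,:,::-1])
    print(n,{k:v for k,v in c.items() if k not in("pixels","depth")}, (c["depth"]>0).mean())
pickle.dump(d,open("c0.pkl","wb"))
E
```

```text
pics
{'time': 0.0, 'q': array([-6.76096710e+01,  5.01272502e+00,  1.00340571e+01,  9.50992506e+01,
        1.05365858e-03,  8.99976141e+01]), 'qd': array([ 0.0172197 ,  0.05765835,  0.02484913, -0.10228069, -0.04282422,
        0.19146954]), 'joint_efforts': array([-1.63518805e-03, -5.20389211e+01,  4.64803720e+01,  1.64825411e-02,
       -8.70093527e-05,  9.13351101e-06]), 'ee_pos': array([ 0.20941665, -0.5083122 ,  0.22176393]), 'tcp_rot': array([-1.79922081e+02, -1.05690225e-03,  2.23927135e+01]), 'wrist_force': array([-0.06744297,  0.8916583 , -0.1772532 ]), 'torque': array([-0.0030772 , -0.00600409, -0.02893011]), 'opening': 0.08513762530172618}
scene {'fx': 503.74257747131367, 'fy': 503.74257747131367, 'cx': 283.41498294617554, 'cy': 213.80979561902222, 'dist': array([0.00873331, 0.        , 0.        , 0.        , 0.        ]), 'rvec': array([ 0.8208849 , -2.61165576,  0.99528219]), 'tvec': array([0.43160768, 0.22491895, 0.88722674])} 0.9959991496598639
top {'fx': 380.52982404843175, 'fy': 380.52982404843175, 'cx': 285.4065073994676, 'cy': 215.5727147827783, 'dist': array([-0.10106113,  0.        ,  0.        ,  0.        ,  0.        ]), 'rvec': array([ 2.17078614, -2.22527538,  0.05452779]), 'tvec': array([0.02159567, 0.51795098, 1.02182261])} 0.9961692176870748
wrist {'fx': 372.5082539679031, 'fy': 372.5082539679031, 'cx': 278.2386181427414, 'cy': 211.51383244471515, 'dist': array([-0.02279845,  0.        ,  0.        ,  0.        ,  0.        ]), 'tool_from_camera': array([[ 4.79385517e-04, -9.56917163e-01, -2.90360661e-01,
         7.30580758e-02],
       [ 9.99999812e-01,  5.69916419e-04, -2.27225602e-04,
         1.96422884e-04],
       [ 3.82917386e-04, -2.90360497e-01,  9.56917256e-01,
        -1.51765295e-01],
       [ 0.00000000e+00,  0.00000000e+00,  0.00000000e+00,
         1.00000000e+00]])} 0.996062925170068
```

View pics/scene0.png

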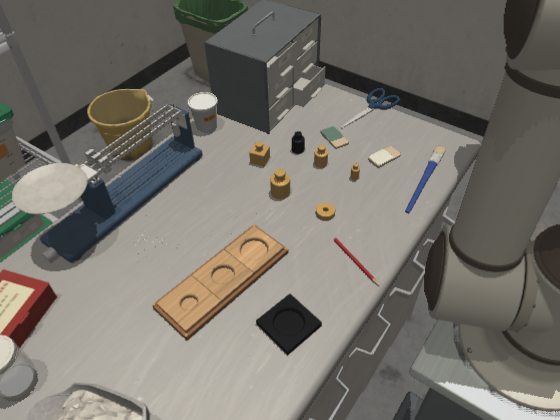

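View pics/top0.png

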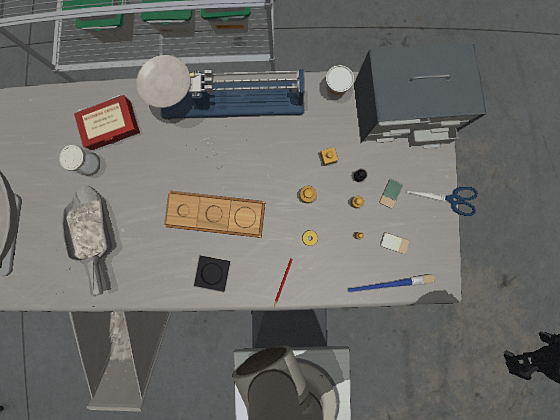

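View pics/wrist0.png

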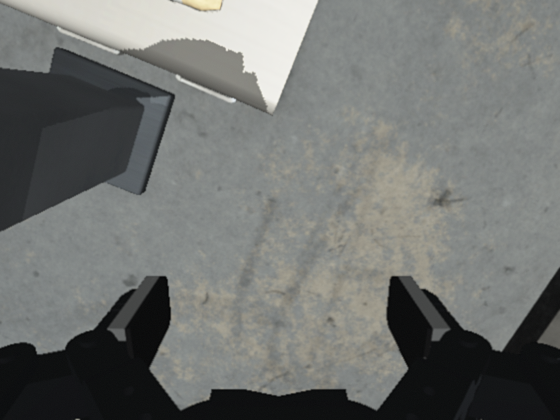

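Scene and top agree on the layout. In the top view the robot base is at the bottom, so x points up in the image and y points left. Candidates by top pixel:
- Round brass weights: large (308,194), medium (357,202), small (359,236).
- Look-alikes to leave alone: square weight (330,156), disc (310,238), black knobbed weight (360,175), black well (212,273).
- Wooden rack: wells small (183,211), medium (214,213), large (245,217).

Next come the measurements and a close crop to check.

```bash
cat > h.py <<'E'
import numpy as np, cv2
def ray(c,px):
    K=np.array([[c["fx"],0,c["cx"]],[0,c["fy"],c["cy"]],[0,0,1]])
    u=cv2.undistortPoints(np.array(px,float).reshape(-1,1,2),K,c["dist"]).reshape(-1,2)
    d=np.c_[u,np.ones(len(u))]
    return d
def world(c,T=None):
    if T is None:
        R=cv2.Rodrigues(c["rvec"])[0]; return R.T, -R.T@c["tvec"]
    return T[:3,:3],T[:3,3]
def onplane(c,px,z,T=None):
    R,o=world(c,T); d=ray(c,px)@R.T
    s=(z-o[2])/d[:,2]; return o+d*s[:,None]
def pts(c,px,T=None):  # by depth
    R,o=world(c,T); d=ray(c,px); px=np.asarray(px,int)
    return o+(d*c["depth"][px[:,1],px[:,0]][:,None])@R.T
def toolT(obs):
    from scipy.spatial.transform import Rotation as Ro
    T=np.eye(4);T[:3,:3]=Ro.from_euler("xyz",obs["tcp_rot"],degrees=True).as_matrix();T[:3,3]=obs["ee_pos"];return T
E
python3 - <<'E'
import pickle,cv2,numpy as np
from h import *
d=pickle.load(open("c0.pkl","rb"))
a=d["top"]["pixels"][135:295,160:420,::-1]
cv2.imwrite("pics/topc.png",cv2.resize(a,None,fx=3,fy=3,interpolation=cv2.INTER_CUBIC))
a=d["scene"]["pixels"][120:230,230:420,::-1]
cv2.imwrite("pics/scenec.png",cv2.resize(a,None,fx=4,fy=4,interpolation=cv2.INTER_CUBIC))
for n in ["top","scene"]:
    c=d[n]; hsv=cv2.cvtColor(c["pixels"],cv2.COLOR_RGB2HSV)
    m=cv2.inRange(hsv,(12,110,60),(32,255,255))
    N,l,s,ce=cv2.connectedComponentsWithStats(m)
    for i in range(1,N):
        if s[i,4]>25:
            ys,xs=np.nonzero(l==i); P=pts(c,np.c_[xs,ys])
            z=P[:,2]; zt=np.percentile(z,97); t=P[z>zt-.004]
            print(n,s[i],ce[i].round(),"med",np.median(P,0).round(4),"ztop",zt.round(4),"topmean",t.mean(0).round(4),len(t))
E
```

```text
top [216  25  28   4  80] [230.  26.] med [ 1.3979  0.2337 -0.5619] ztop -0.5461 topmean [ 1.3943  0.2232 -0.5468] 13
top [321 148  17  17 205] [329. 156.] med [ 0.6744 -0.1102  0.0367] ztop 0.0563 topmean [ 0.6597 -0.1027  0.1371] 24
top [300 186  16  17 216] [307. 194.] med [ 0.5713 -0.0505  0.0463] ztop 0.0676 topmean [ 0.5716 -0.0502  0.0854] 50
top [ 164  191  101   47 3456] [214. 214.] med [0.528  0.202  0.0174] ztop 0.0219 topmean [0.5295 0.2136 0.0257] 1529
top [352 196  12  12 109] [357. 201.] med [ 0.5498 -0.1823  0.039 ] ztop 0.0567 topmean [ 0.5473 -0.1777  0.0997] 22
top [302 231  16  15 167] [310. 238.] med [ 0.4562 -0.0558  0.0142] ztop 0.0179 topmean [ 0.4566 -0.0545  0.0266] 93
top [356 232   7   7  42] [359. 235.] med [ 0.4606 -0.1859  0.0323] ztop 0.0449 topmean [ 0.4594 -0.1886  0.0432] 14
scene [129  89  16  18 134] [137.  95.] med [ 1.9343 -0.7112 -0.6458] ztop -0.624 topmean [ 1.9417 -0.7194 -0.6248] 14
scene [101  92  28  26 246] [115. 105.] med [ 2.0253 -0.6252 -0.6941] ztop -0.6382 topmean [ 1.8937 -0.5392 -0.5337] 14
scene [ 91  95  13  25 123] [ 98. 106.] 
[... 1154 characters left out ...]
ene [351 164   9  16 106] [355. 172.] med [ 0.4577 -0.1822  0.0243] ztop 0.0422 topmean [ 0.4292 -0.1212  0.1059] 12
scene [270 169  20  30 464] [280. 184.] med [ 0.5667 -0.0411  0.0415] ztop 0.0649 topmean [ 0.5729 -0.05    0.0639] 60
scene [316 203  19  17 258] [325. 211.] med [ 0.455  -0.0509  0.0124] ztop 0.0159 topmean [ 0.4561 -0.0543  0.0137] 152
scene [ 153  225  135  115 1350] [217. 289.] med [0.4969 0.2436 0.0114] ztop 0.0194 topmean [0.5499 0.2082 0.0253] 317
scene [244 254  10  13  37] [249. 259.] med [0.5086 0.1451 0.0154] ztop 0.0202 topmean [0.4747 0.1851 0.0747] 14
scene [225 259  12   7  31] [231. 262.] med [0.5316 0.1736 0.0177] ztop 0.0198 topmean [0.5329 0.1722 0.0178] 27
```

View pics/topc.png

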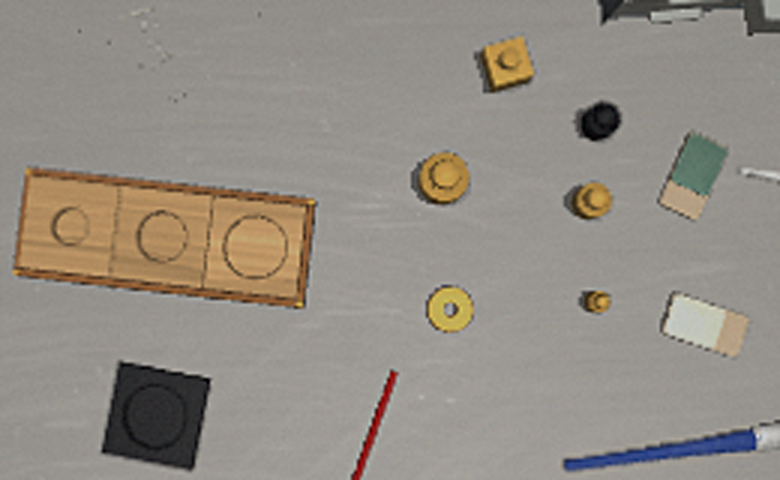

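View pics/scenec.png

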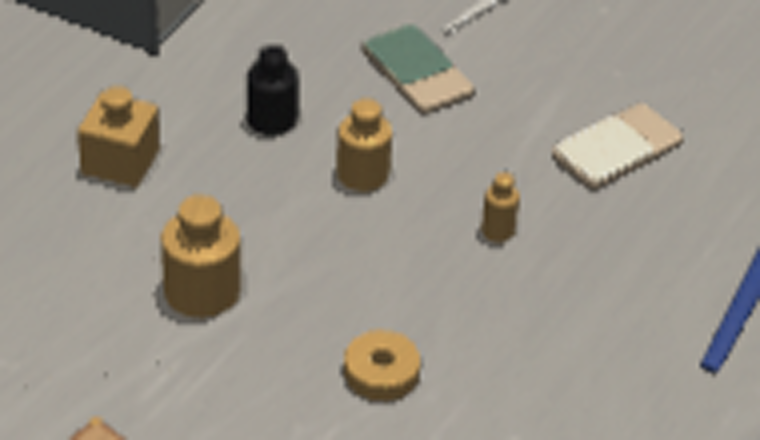

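The crops confirm it. The three round knobbed brass weights are distinct from the square weight at (508,63), the disc at (450,309) and the black weight at (600,121) in the top crop. The rack's wells run small, medium, large from left to right. Next I'll locate the rack and plan a wrist view.

Run:
```python
import pickle,cv2,numpy as np
from h import *
d=pickle.load(open("c0.pkl","rb"))
c=d["top"]; hsv=cv2.cvtColor(c["pixels"],cv2.COLOR_RGB2HSV)
m=cv2.inRange(hsv,(5,70,60),(32,255,255)); m[:180]=0;m[245:]=0;m[:,:150]=0;m[:,280:]=0
ys,xs=np.nonzero(m); P=onplane(c,np.c_[xs,ys],.014)[:,:2]
r=cv2.minAreaRect((P*1000).astype(np.float32)); print(r, P.mean(0))
for z,px in [(.018,[(183.5,210.5),(214,213.7),(245,217)])]: print(onplane(c,px,z).round(4))
# start -> tool shift for target
from scipy.spatial.transform import Rotation as Ro
R=Ro.from_euler("xyz",[180,0,22.391],degrees=True).as_matrix()
print(R.T@(np.array([.47,-.13,.25])-[.21,-.509,.222])*100)
```

```text
((528.4356079101562, 203.22662353515625), (268.1474914550781, 99.48323822021484), 82.34960174560547) [0.52826962 0.20242167]
[[0.5388 0.2859 0.018 ]
 [0.5279 0.2023 0.018 ]
 [0.5169 0.1181 0.018 ]]
[ 38.47681586 -25.13850912  -2.8       ]
```

Emit:
play_rows --commands '[{"tx": 38.5, "ty": -25.1, "tz": -2.8, "az": 0.3908}, {"tx": 38.5, "ty": -25.1, "tz": -2.8, "az": 0.3908}, {"tx": 38.5, "ty": -25.1, "tz": -2.8, "az": 0.3908}, {"tx": 38.5, "ty": -25.1, "tz": -2.8, "az": 0.3908}, {"tx": 38.5, "ty": -25.1, "tz": -2.8, "az": 0.3908}, {"tx": 38.5, "ty": -25.1, "tz": -2.8, "az": 0.3908}, {"tx": 38.5, "ty": -25.1, "tz": -2.8, "az": 0.3908}, {"tx": 38.5, "ty": -25.1, "tz": -2.8, "az": 0.3908}, {"tx": 38.5, "ty": -25.1, "tz": -2.8, "az": 0.3908}, {"tx": 38.5, "ty": -25.1, "tz": -2.8, "az": 0.3908}, {"tx": 38.5, "ty": -25.1, "tz": -2.8, "az": 0.3908}, {"tx": 38.5, "ty": -25.1, "tz": -2.8, "az": 0.3908}, {"tx": 38.5, "ty": -25.1, "tz": -2.8, "az": 0.3908}, {"tx": 38.5, "ty": -25.1, "tz": -2.8, "az": 0.3908}, {"tx": 38.5, "ty": -25.1, "tz": -2.8, "az": 0.3908}, {"tx": 38.5, "ty": -25.1, "tz": -2.8, "az": 0.3908}]' --grip 7 --newtons 40

```text
invalid input at $.commands[0]: expected keys tx, ty, tz, ax, ay, az
```

```bash
cat > look.py <<'E'
import sys,pickle,cv2
from workcell import bot,viewer
from h import *
o=bot.get_obs(); c=viewer.camera("wrist"); n=sys.argv[1]
T=toolT(o)@c["tool_from_camera"]; pickle.dump((o,c,T),open(n+".pkl","wb"))
cv2.imwrite(f"pics/{n}.png",c["pixels"][:,:,::-1])
print(o["time"],o["ee_pos"],o["tcp_rot"],o["wrist_force"],o["opening"])
E
python3 look.py w1
```

```text
0.15 [ 0.20946024 -0.50834972  0.2219189 ] [-1.79938695e+02  1.42920230e-03  2.23950086e+01] [0.08600034 0.10744805 0.65013672] 0.0854706065578868
```

View pics/w1.png

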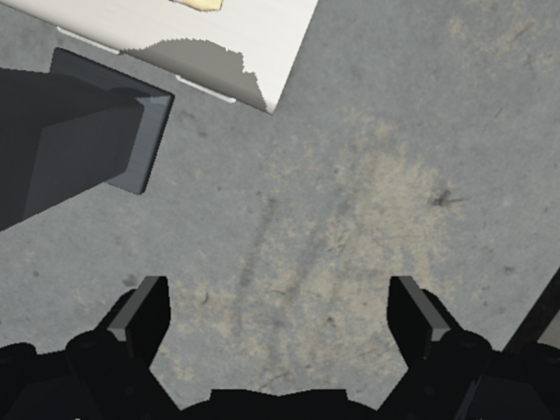

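The call was refused because every row needs all six keys, so the arm has not moved and the view is unchanged: floor and fingers. Sending it again in full.

Emit:
play_rows --commands '[{"tx": 38.5, "ty": -25.1, "tz": -2.8, "ax": 0, "ay": 0, "az": 0.3908}, {"tx": 38.5, "ty": -25.1, "tz": -2.8, "ax": 0, "ay": 0, "az": 0.3908}, {"tx": 38.5, "ty": -25.1, "tz": -2.8, "ax": 0, "ay": 0, "az": 0.3908}, {"tx": 38.5, "ty": -25.1, "tz": -2.8, "ax": 0, "ay": 0, "az": 0.3908}, {"tx": 38.5, "ty": -25.1, "tz": -2.8, "ax": 0, "ay": 0, "az": 0.3908}, {"tx": 38.5, "ty": -25.1, "tz": -2.8, "ax": 0, "ay": 0, "az": 0.3908}, {"tx": 38.5, "ty": -25.1, "tz": -2.8, "ax": 0, "ay": 0, "az": 0.3908}, {"tx": 38.5, "ty": -25.1, "tz": -2.8, "ax": 0, "ay": 0, "az": 0.3908}, {"tx": 38.5, "ty": -25.1, "tz": -2.8, "ax": 0, "ay": 0, "az": 0.3908}, {"tx": 38.5, "ty": -25.1, "tz": -2.8, "ax": 0, "ay": 0, "az": 0.3908}, {"tx": 38.5, "ty": -25.1, "tz": -2.8, "ax": 0, "ay": 0, "az": 0.3908}, {"tx": 38.5, "ty": -25.1, "tz": -2.8, "ax": 0, "ay": 0, "az": 0.3908}, {"tx": 38.5, "ty": -25.1, "tz": -2.8, "ax": 0, "ay": 0, "az": 0.3908}, {"tx": 38.5, "ty": -25.1, "tz": -2.8, "ax": 0, "ay": 0, "az": 0.3908}]' --grip 7 --newtons 40

```text
time: 1.6
ee_pos: [0.4693, -0.1308, 0.2505]
tcp_rot: [180.0, -0.0, -0.1]
wrist_force: [1.1, -0.4, -0.1]
opening: 0.0701
```

```bash
python3 look.py w2
```

```text
1.6 [ 0.46933525 -0.13080083  0.25054925] [ 1.79992620e+02 -2.87146125e-03 -1.00341828e-01] [ 1.08972987 -0.44374001 -0.11304689] 0.07011130488916077
```

View pics/w2.png

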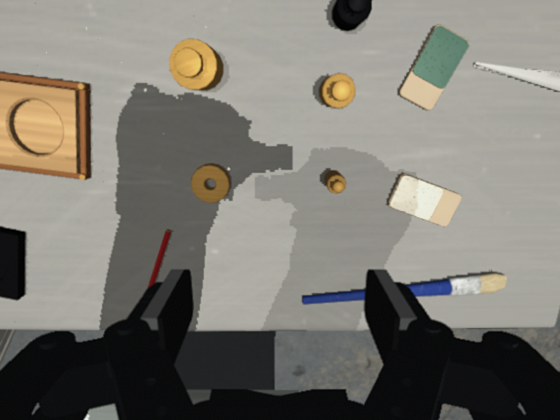

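The wrist view shows the large weight at about (195,64), the medium at (338,91), the small at (336,181), the disc at (211,183) and the black look-alike at (350,10). The large well is at about (36,126).

```bash
cat > meas.py <<'E'
import sys,pickle,cv2
from h import *
o,c,T=pickle.load(open(sys.argv[1]+".pkl","rb"))
hsv=cv2.cvtColor(c["pixels"],cv2.COLOR_RGB2HSV)
m=cv2.inRange(hsv,(10,100,40),(34,255,255))
N,l,s,ce=cv2.connectedComponentsWithStats(m)
for i in range(1,N):
    if s[i,4]<150: continue
    ys,xs=np.nonzero(l==i); px=np.c_[xs,ys]; P=pts(c,px,T); z=P[:,2]
    print("comp",s[i],"zmax",np.percentile(z,95).round(4))
    for H in (.044,.036,.030):
        q=P[abs(z-H)<.003]
        if len(q)>15: 
            r=cv2.minEnclosingCircle((q[:,:2]*1000).astype(np.float32)); print("  H",H,len(q),np.round(r[0],1),round(r[1],1))
    for H in (.066,.054,.044):
        q=P[abs(z-H)<.003]
        if len(q)>8: 
            r=cv2.minEnclosingCircle((q[:,:2]*1000).astype(np.float32)); print("  knob",H,len(q),np.round(r[0],1),round(r[1],1),q.mean(0).round(4))
E
python3 meas.py w2
```

```text
comp [ 169   39   54   51 2129] zmax 0.066
  H 0.044 1100 [572.8 -54.5] 21.7
  H 0.036 44 [567.6 -63.3] 18.6
  H 0.03 46 [570.  -60.1] 20.3
  knob 0.066 643 [572.3 -54.1] 12.0 [ 0.5724 -0.0544  0.065 ]
  knob 0.044 1100 [572.8 -54.5] 21.7 [ 0.5724 -0.0573  0.0452]
comp [   0   72   90  108 8630] zmax 0.0194
comp [319  73  36  35 973] zmax 0.054
  H 0.036 529 [ 550.  -187.7] 15.5
  H 0.03 20 [ 549.4 -179.3] 12.8
  knob 0.054 296 [ 550.1 -188.2] 8.8 [ 0.5502 -0.188   0.0529]
comp [ 191  164   39   39 1125] zmax 0.0156
comp [324 171  22  22 355] zmax 0.044
  H 0.044 105 [ 459.2 -190.8] 5.9
  H 0.036 17 [ 460.4 -190.9] 6.3
  H 0.03 145 [ 459.3 -190.1] 9.8
  knob 0.044 105 [ 459.2 -190.8] 5.9 [ 0.4594 -0.1907  0.043 ]
```

x agrees between the cameras, but y differs by 4–8 mm, with the wrist camera reading further right than top and scene. I'll hover over the large weight and re-measure from close up.

Emit:
play_rows --commands '[{"tx": 10.2, "ty": -7.7, "tz": 10, "ax": 0, "ay": 0, "az": 0}, {"tx": 10.2, "ty": -7.7, "tz": 10, "ax": 0, "ay": 0, "az": 0}, {"tx": 10.2, "ty": -7.7, "tz": 10, "ax": 0, "ay": 0, "az": 0}, {"tx": 10.2, "ty": -7.7, "tz": 10, "ax": 0, "ay": 0, "az": 0}, {"tx": 10.2, "ty": -7.7, "tz": 10, "ax": 0, "ay": 0, "az": 0}, {"tx": 10.2, "ty": -7.7, "tz": 10, "ax": 0, "ay": 0, "az": 0}, {"tx": 10.2, "ty": -7.7, "tz": 10, "ax": 0, "ay": 0, "az": 0}]'

```text
time: 2.35
ee_pos: [0.5717, -0.0539, 0.1523]
tcp_rot: [180.0, -0.1, -0.1]
wrist_force: [0.4, 0.4, 0.1]
opening: 0.0696
```

```bash
python3 look.py w3; python3 meas.py w3
python3 - <<'E'
import pickle
from h import *
d=pickle.load(open("c0.pkl","rb"));c=d["top"]
print(onplane(c,[(308.5,193.8)],.066),onplane(c,[(358.2,201.5)],.054),onplane(c,[(359.3,234.8)],.044))
E
```

```text
2.35 [ 0.5717395  -0.05386688  0.15233101] [ 1.79978721e+02 -1.30728913e-01 -7.37830096e-02] [0.36504172 0.40720032 0.13571514] 0.06961364633632507
comp [ 330   15   71   72 3714] zmax 0.0535
  H 0.036 2643 [ 676.1 -114.5] 25.2
  H 0.03 77 [671.2 -97.1] 17.4
  knob 0.054 668 [ 676.1 -114.8] 9.0 [ 0.6761 -0.1147  0.0529]
  knob 0.044 15 [ 675.  -112.8] 8.6 [ 0.6725 -0.1099  0.0463]
comp [ 249  165   59   66 3059] zmax 0.0659
  H 0.044 1578 [573.2 -54.2] 21.8
  H 0.036 75 [582.  -53.2] 19.7
  H 0.03 62 [582.6 -53.1] 19.4
  knob 0.066 907 [573.1 -54.3] 11.9 [ 0.5736 -0.0543  0.065 ]
  knob 0.054 9 [579.3 -53.5] 9.7 [ 0.5814 -0.0515  0.0565]
  knob 0.044 1578 [573.2 -54.2] 21.8 [ 0.5773 -0.0541  0.0452]
comp [    0   189   141   127 15038] zmax 0.0194
comp [ 417  198   58   50 2014] zmax 0.0537
  H 0.044 31 [ 551.6 -186.6] 8.5
  H 0.036 741 [ 550.7 -186.9] 16.0
  H 0.03 141 [ 553.7 -183.2] 14.6
  knob 0.054 421 [ 550.4 -187.5] 9.0 [ 0.5507 -0.1871  0.053 ]
  knob 0.044 31 [ 551.6 -186.6] 8.5 [ 0.5535 -0.1823  0.0456]
comp [ 260  294   46   46 1625] zmax 0.0155
comp [420 301  29  27 310] zmax 0.2106
  H 0.03 89 [ 464.3 -191.3] 7.8
[[ 0.5706324  -0.05220764  0.066     ]] [[ 0.54856338 -0.18298258  0.054     ]] [[ 0.46119455 -0.18489647  0.044     ]]
```

View pics/w3.png

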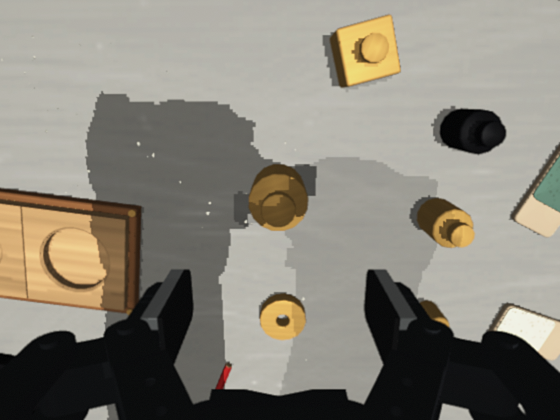

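The wrist view puts the large weight at (279,200), centred between the jaws, with the square at (367,50) and disc at (282,317) well clear. I'll descend and grip.

Emit:
play_rows --commands '[{"tx": 0.1, "ty": 0, "tz": 4, "ax": 0, "ay": 0, "az": 0}, {"tx": 0.1, "ty": 0, "tz": 8, "ax": 0, "ay": 0, "az": 0}, {"tx": 0.1, "ty": 0, "tz": 10, "ax": 0, "ay": 0, "az": 0}, {"tx": 0.1, "ty": 0, "tz": 11.6, "ax": 0, "ay": 0, "az": 0}, {"tx": 0.1, "ty": 0, "tz": 11.6, "ax": 0, "ay": 0, "az": 0}, {"tx": 0.1, "ty": 0, "tz": 11.6, "ax": 0, "ay": 0, "az": 0}, {"tx": 0.1, "ty": 0, "tz": 11.6, "ax": 0, "ay": 0, "az": 0}]'

```text
time: 3.1
ee_pos: [0.5737, -0.0532, 0.0364]
tcp_rot: [180.0, -0.1, -0.0]
wrist_force: [-0.0, 0.3, 0.1]
opening: 0.0704
```

Emit:
play_rows --commands '[{"tx": 0, "ty": 0, "tz": 0, "ax": 0, "ay": 0, "az": 0}, {"tx": 0, "ty": 0, "tz": 0, "ax": 0, "ay": 0, "az": 0}, {"tx": 0, "ty": 0, "tz": 0, "ax": 0, "ay": 0, "az": 0}, {"tx": 0, "ty": 0, "tz": 0, "ax": 0, "ay": 0, "az": 0}, {"tx": 0, "ty": 0, "tz": 0, "ax": 0, "ay": 0, "az": 0}, {"tx": 0, "ty": 0, "tz": 0, "ax": 0, "ay": 0, "az": 0}, {"tx": 0, "ty": 0, "tz": 0, "ax": 0, "ay": 0, "az": 0}, {"tx": 0, "ty": 0, "tz": 0, "ax": 0, "ay": 0, "az": 0}]' --grip 3.5 --newtons 60

```text
time: 3.9
ee_pos: [0.5731, -0.0529, 0.0348]
tcp_rot: [180.0, -0.0, -0.0]
wrist_force: [0.1, -1.9, 5.3]
opening: 0.0355
```

The opening reached 35.5 mm on a 44 mm body, which looks wrong. I'll look.

```bash
python3 look.py w4
python3 - <<'E'
from workcell import viewer
import cv2
c=viewer.camera("scene");a=c["pixels"][60:280,180:430,::-1]
cv2.imwrite("pics/s4.png",cv2.resize(a,None,fx=3,fy=2.7,interpolation=cv2.INTER_CUBIC))
E
```

```text
3.9 [ 0.57313691 -0.05292544  0.03482846] [ 1.79983694e+02 -3.94080891e-02 -4.15160725e-03] [ 0.09660626 -1.8566586   5.34472386] 0.03552124142314091
```

View pics/w4.png

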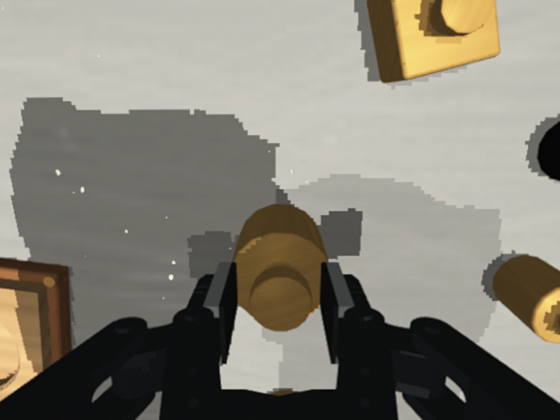

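View pics/s4.png

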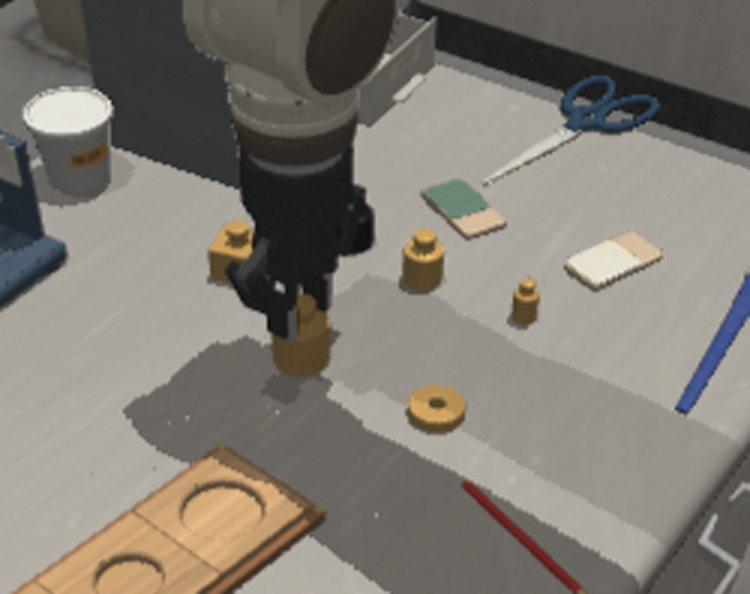

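```bash
python3 meas.py w4 | head -20
python3 - <<'E'
import pickle
from h import *
o,c,T=pickle.load(open("w4.pkl","rb"))
px=[(225,275),(215,290),(235,270),(230,310),(333,270),(345,285),(343,300),(330,300),(281,215),(281,240),(281,262),(281,300),(281,328),(250,300)]
for p,P in zip(px,pts(c,px,T)): print(p,P.round(4))
E
```

```text
comp [ 367    0  133   82 8835] zmax 0.0535
  H 0.044 69 [ 673.3 -111.4] 7.2
  H 0.036 5255 [ 672.7 -115.5] 23.4
  H 0.03 390 [668.2 -97.9] 15.0
  knob 0.054 1467 [ 674.8 -114.9] 9.2 [ 0.6731 -0.1144  0.0529]
  knob 0.044 69 [ 673.3 -111.4] 7.2 [ 0.6728 -0.1083  0.0461]
comp [ 232  204   96  127 9152] zmax 0.0658
  H 0.044 3550 [573.5 -54.3] 21.8
  H 0.036 377 [580.2 -53.5] 20.5
  H 0.03 337 [579.7 -53.4] 20.6
  knob 0.066 2706 [573.4 -54.3] 12.0 [ 0.5742 -0.0542  0.065 ]
  knob 0.054 58 [577.2 -54.5] 10.9 [ 0.5828 -0.055   0.0563]
  knob 0.044 3550 [573.5 -54.3] 21.8 [ 0.5823 -0.0534  0.0453]
comp [ 493  255   67   88 4082] zmax 0.0387
  H 0.036 1293 [ 550.3 -185.3] 15.3
  H 0.03 573 [ 553.1 -181.8] 14.1
comp [   0  259   71  143 7879] zmax 0.0192
(225, 275) [ 0.583  -0.0335  0.06  ]
(215, 290) [ 0.583  -0.0316  0.0714]
(235, 270) [ 0.5805 -0.0361  0.0505]
(230, 310) [ 0.5725 -0.0358  0.0671]
(333, 270) [ 0.5837 -0.0743  0.0572]
(345, 285) [ 0.5831 -0.0771  0.0681]
(343, 300) [ 0.5835 -0.0745  0.079 ]
(330, 300) [ 0.5808 -0.071   0.0743]
(281, 215) [ 0.5946 -0.0547  0.0216]
(281, 240) [ 0.5912 -0.0545  0.0449]
(281, 262) [ 0.5825 -0.0546  0.0471]
(281, 300) [ 0.5758 -0.0544  0.0657]
(281, 328) [ 0.5631 -0.0545  0.0645]
(250, 300) [ 0.5746 -0.0429  0.0637]
```

Run:
```python
import pickle
from h import *
for n in ["w1","w2","w4"]:
    o,c,T=pickle.load(open(n+".pkl","rb"))
    Tc=c["tool_from_camera"]
    ys,xs=np.mgrid[200:415,120:440]; px=np.c_[xs.ravel(),ys.ravel()]
    P=pts(c,px,Tc); px=px[c["depth"][px[:,1],px[:,0]]>0]; P=pts(c,px,Tc)
    v=c["pixels"][px[:,1],px[:,0]].astype(int)
    k=(P[:,2]<.03)&(abs(v.max(1)-v.min(1))<20)&(abs(P[:,0])<.03)&(abs(P[:,1])<.06)
    q=P[k]; 
    for s in (1,-1):
        r=q[q[:,1]*s>0.0]; 
        print(n,o["opening"],s,len(r),"zmax",np.percentile(r[:,2],[50,90,99,100]).round(4),"x",np.percentile(r[:,0],[1,99]).round(4),"inner y",np.percentile(abs(r[:,1]),[0.5,5]).round(4), px[k][np.argmax(r[:,2])] if 0 else "")
```

```text
w1 0.0854706065578868 1 8255 zmax [-0.0829 -0.0344 -0.0246 -0.0219] x [-0.0104  0.017 ] inner y [0.0006 0.0044] 
w1 0.0854706065578868 -1 7929 zmax [-0.0831 -0.0343 -0.0245 -0.0217] x [-0.0107  0.017 ] inner y [0.0005 0.0041] 
w2 0.07011130488916077 1 10552 zmax [-0.0822 -0.0346 -0.0213 -0.0165] x [-0.0099  0.0172] inner y [0.0005 0.0054] 
w2 0.07011130488916077 -1 10205 zmax [-0.082  -0.0337 -0.0207 -0.0161] x [-0.0099  0.0171] inner y [0.0006 0.0052] 
w4 0.03552124142314091 1 13710 zmax [-0.0667 -0.0372 -0.0166  0.0298] x [-0.011   0.0171] inner y [0.0007 0.0069] 
w4 0.03552124142314091 -1 13375 zmax [-0.0665 -0.0373 -0.0176 -0.0128] x [-0.011   0.0171] inner y [0.0008 0.0066]
```

The fault is clear from the depth. In reported tool coordinates the pad tips sit about 13–16 mm behind the stated TCP, not 19 mm ahead. The pads therefore closed around the knob and touched the shoulder instead of the body. I'll check the palm position too before going deeper.

Run:
```python
import pickle
from h import *
for n in ["w4","w2"]:
    o,c,T=pickle.load(open(n+".pkl","rb"))
    px=[(281,405),(281,415),(260,400),(300,400),(240,400),(320,400)]
    print(pts(c,px,c["tool_from_camera"]).round(4))
```

```text
[[ 0.01    0.0011 -0.0874]
 [ 0.009   0.0011 -0.0891]
 [ 0.0092 -0.0035 -0.0851]
 [ 0.0098  0.0053 -0.0858]
 [ 0.0089 -0.008  -0.0849]
 [ 0.0094  0.0098 -0.0854]]
[[ 0.0103  0.0011 -0.0877]
 [ 0.0103  0.0011 -0.0904]
 [ 0.0092 -0.0035 -0.0851]
 [ 0.0087  0.0054 -0.0846]
 [ 0.0106 -0.0078 -0.0866]
 [ 0.0103  0.0096 -0.0863]]
```

Emit:
play_rows --commands '[{"tx": 0, "ty": 0, "tz": 0, "ax": 0, "ay": 0, "az": 0}, {"tx": 0, "ty": 0, "tz": 0, "ax": 0, "ay": 0, "az": 0}, {"tx": 0, "ty": 0, "tz": 0, "ax": 0, "ay": 0, "az": 0}, {"tx": 0, "ty": 0, "tz": 0, "ax": 0, "ay": 0, "az": 0}, {"tx": 0, "ty": 0, "tz": 0, "ax": 0, "ay": 0, "az": 0}, {"tx": 0, "ty": 0, "tz": 0, "ax": 0, "ay": 0, "az": 0}]' --grip 7

```text
time: 4.6
ee_pos: [0.5728, -0.0527, 0.0344]
tcp_rot: [-180.0, 0.0, 0.0]
wrist_force: [1.0, 0.7, -0.2]
opening: 0.0702
```

The palm is also about 31 mm further back than nominal, so the reported TCP is about 31 mm ahead of the real grasp point. I'll compensate by going 3.1 cm lower in small steps while watching the force.

Emit:
play_rows --commands '[{"tx": 0, "ty": 0.1, "tz": 1, "ax": 0, "ay": 0, "az": 0}, {"tx": 0, "ty": 0.1, "tz": 1.6, "ax": 0, "ay": 0, "az": 0}, {"tx": 0, "ty": 0.1, "tz": 1.6, "ax": 0, "ay": 0, "az": 0}, {"tx": 0, "ty": 0.1, "tz": 1.6, "ax": 0, "ay": 0, "az": 0}]'

```text
time: 5.0
ee_pos: [0.5726, -0.0538, 0.0181]
tcp_rot: [-180.0, 0.0, -0.0]
wrist_force: [0.2, 0.6, 0.2]
opening: 0.0697
```

Emit:
play_rows --commands '[{"tx": 0, "ty": 0, "tz": 0.8, "ax": 0, "ay": 0, "az": 0}, {"tx": 0, "ty": 0, "tz": 1.5, "ax": 0, "ay": 0, "az": 0}, {"tx": 0, "ty": 0, "tz": 1.5, "ax": 0, "ay": 0, "az": 0}, {"tx": 0, "ty": 0, "tz": 1.5, "ax": 0, "ay": 0, "az": 0}]'

```text
time: 5.4
ee_pos: [0.5726, -0.0538, 0.0031]
tcp_rot: [-180.0, 0.0, 0.0]
wrist_force: [-0.2, -0.2, -0.5]
opening: 0.0698
```

Emit:
play_rows --commands '[{"tx": 0, "ty": 0, "tz": 0, "ax": 0, "ay": 0, "az": 0}, {"tx": 0, "ty": 0, "tz": 0, "ax": 0, "ay": 0, "az": 0}, {"tx": 0, "ty": 0, "tz": 0, "ax": 0, "ay": 0, "az": 0}, {"tx": 0, "ty": 0, "tz": 0, "ax": 0, "ay": 0, "az": 0}, {"tx": 0, "ty": 0, "tz": 0, "ax": 0, "ay": 0, "az": 0}, {"tx": 0, "ty": 0, "tz": 0, "ax": 0, "ay": 0, "az": 0}, {"tx": 0, "ty": 0, "tz": 0, "ax": 0, "ay": 0, "az": 0}, {"tx": 0, "ty": 0, "tz": 0, "ax": 0, "ay": 0, "az": 0}]' --grip 3.5 --newtons 60

```text
time: 6.2
ee_pos: [0.5733, -0.0536, 0.0041]
tcp_rot: [-180.0, -0.1, 0.0]
wrist_force: [-0.9, 1.3, 6.2]
opening: 0.0418
```

```bash
python3 look.py w5
```

```text
6.2 [ 0.57326426 -0.05363838  0.00408983] [-1.79983977e+02 -5.96018381e-02  8.43084746e-03] [-0.90344653  1.33459123  6.16454275] 0.041770397880415755
```

View pics/w5.png

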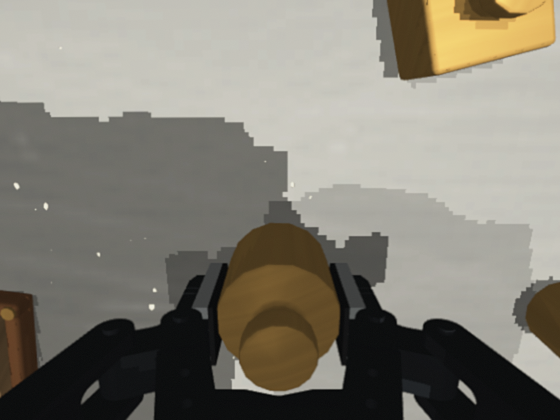

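The pads now hold the body, with an opening of 41.8 mm and the weight centred at (280,300). I'll lift it and carry it toward the rack.

Emit:
play_rows --commands '[{"tx": 0, "ty": 0, "tz": -4, "ax": 0, "ay": 0, "az": 0}, {"tx": 0, "ty": 0, "tz": -8, "ax": 0, "ay": 0, "az": 0}, {"tx": 0, "ty": 0, "tz": -12, "ax": 0, "ay": 0, "az": 0}, {"tx": -2, "ty": -5, "tz": -12, "ax": 0, "ay": 0, "az": 0}, {"tx": -3.5, "ty": -9, "tz": -12, "ax": 0, "ay": 0, "az": 0}, {"tx": -5.6, "ty": -13, "tz": -12, "ax": 0, "ay": 0, "az": 0}, {"tx": -5.6, "ty": -17, "tz": -12, "ax": 0, "ay": 0, "az": 0}, {"tx": -5.6, "ty": -17, "tz": -12, "ax": 0, "ay": 0, "az": 0}, {"tx": -5.6, "ty": -17, "tz": -12, "ax": 0, "ay": 0, "az": 0}, {"tx": -5.6, "ty": -17, "tz": -12, "ax": 0, "ay": 0, "az": 0}]'

```text
time: 7.25
ee_pos: [0.522, 0.048, 0.1231]
tcp_rot: [-177.9, 0.1, 4.1]
wrist_force: [0.7, -0.0, -5.4]
opening: 0.0416
```

```bash
python3 look.py w6
python3 - <<'E'
from workcell import viewer
import cv2,pickle
c=viewer.camera("top");pickle.dump(c,open("t6.pkl","wb"));a=c["pixels"][130:300,140:420,::-1]
cv2.imwrite("pics/t6.png",cv2.resize(a,None,fx=2.8,fy=2.8,interpolation=cv2.INTER_CUBIC))
E
```

```text
7.25 [0.5219882  0.04802788 0.12310352] [-1.77895212e+02  1.05608734e-01  4.13465893e+00] [ 0.73156578 -0.04137072 -5.3685558 ] 0.04157120511919043
```

View pics/w6.png

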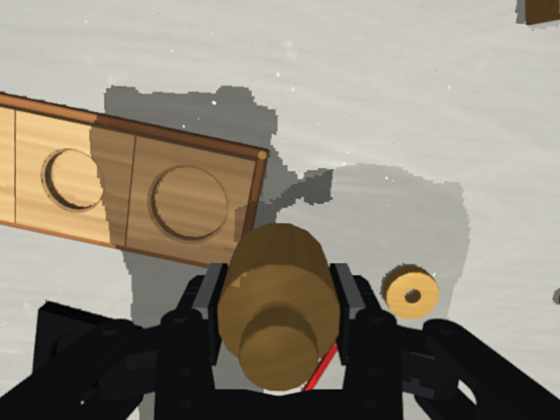

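View pics/t6.png

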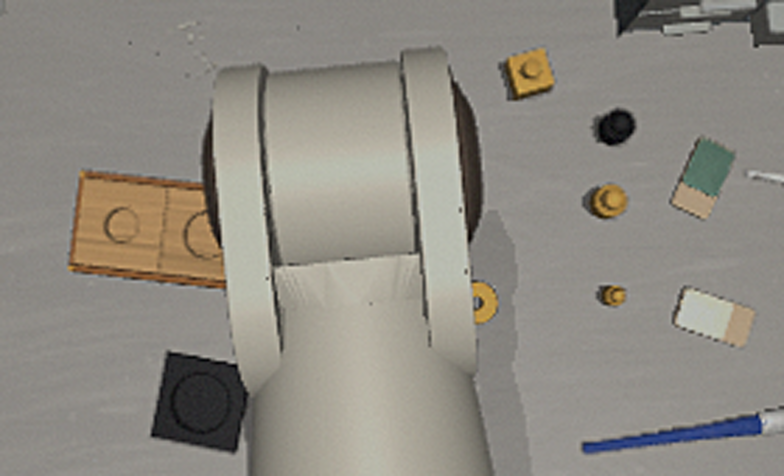

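The wrist view shows the weight held at (280,310), the large well at (188,203) and the medium well at (75,180). The arm is still short of its target and slightly turned. I'll let it settle.

Emit:
play_rows --commands '[{"tx": 0, "ty": 0, "tz": 0, "ax": 0, "ay": 0, "az": 0}, {"tx": 0, "ty": 0, "tz": 0, "ax": 0, "ay": 0, "az": 0}, {"tx": 0, "ty": 0, "tz": 0, "ax": 0, "ay": 0, "az": 0}, {"tx": 0, "ty": 0, "tz": 0, "ax": 0, "ay": 0, "az": 0}]'

```text
time: 7.75
ee_pos: [0.5217, 0.0483, 0.1235]
tcp_rot: [-177.9, 0.1, 4.2]
wrist_force: [-0.6, 1.0, -4.9]
opening: 0.0416
```

```bash
python3 look.py w7; python3 -c "
from workcell import bot
o=bot.get_obs();print(o['q'].round(2),o['qd'].round(2))"
```

```text
7.75 [0.52166045 0.04826157 0.12353048] [-1.77883383e+02  7.23474034e-02  4.15407029e+00] [-0.56982141  0.95129828 -4.86818557] 0.041634115404303104
[  4.1    0.63  -5.4   84.04   2.12 179.94] [ 0.04 -0.08 -0.05 -0.07  0.11 -0.09]
```

Cause found: joint 6 is at its 180° limit. Holding yaw 0 isn't possible left of the base axis, so I'll turn the tool to yaw 90, which suits round weights and clears the neighbouring wells. I'll compute that turn now.

```bash
cat > goto.py <<'E'
import sys
from scipy.spatial.transform import Rotation as Ro
from workcell import bot
from h import *
x,y,z,yaw=map(float,sys.argv[1:5]); T=toolT(bot.get_obs()); R=T[:3,:3]
Rt=Ro.from_euler("xyz",[180,0,yaw],degrees=True).as_matrix()
print("shift cm",(R.T@(np.array([x,y,z])-T[:3,3])*100).round(2),"turn",Ro.from_matrix(R.T@Rt).as_rotvec().round(4))
E
python3 goto.py .517 .06 .14 90
python3 - <<'E'
import pickle
from h import *
o,c,T=pickle.load(open("w7.pkl","rb"))
# large and medium well rims: rough
print(onplane(c,[(188,203),(75,180),(262,155)],.018,T))
E
```

```text
shift cm [-0.38 -1.27 -1.6 ] turn [-0.0307 -0.0267 -1.4981]
[[0.5172475  0.11706469 0.018     ]
 [0.52771739 0.19980895 0.018     ]
 [0.55612953 0.06554832 0.018     ]]
```

Emit:
play_rows --commands '[{"tx": -0.4, "ty": -1.3, "tz": -1.6, "ax": -0.031, "ay": -0.027, "az": -1.498}, {"tx": -0.4, "ty": -1.3, "tz": -1.6, "ax": -0.031, "ay": -0.027, "az": -1.498}, {"tx": -0.4, "ty": -1.3, "tz": -1.6, "ax": -0.031, "ay": -0.027, "az": -1.498}, {"tx": -0.4, "ty": -1.3, "tz": -1.6, "ax": -0.031, "ay": -0.027, "az": -1.498}, {"tx": -0.4, "ty": -1.3, "tz": -1.6, "ax": -0.031, "ay": -0.027, "az": -1.498}, {"tx": -0.4, "ty": -1.3, "tz": -1.6, "ax": -0.031, "ay": -0.027, "az": -1.498}, {"tx": -0.4, "ty": -1.3, "tz": -1.6, "ax": -0.031, "ay": -0.027, "az": -1.498}, {"tx": -0.4, "ty": -1.3, "tz": -1.6, "ax": -0.031, "ay": -0.027, "az": -1.498}, {"tx": -0.4, "ty": -1.3, "tz": -1.6, "ax": -0.031, "ay": -0.027, "az": -1.498}, {"tx": -0.4, "ty": -1.3, "tz": -1.6, "ax": -0.031, "ay": -0.027, "az": -1.498}, {"tx": -0.4, "ty": -1.3, "tz": -1.6, "ax": -0.031, "ay": -0.027, "az": -1.498}, {"tx": -0.4, "ty": -1.3, "tz": -1.6, "ax": -0.031, "ay": -0.027, "az": -1.498}, {"tx": -0.4, "ty": -1.3, "tz": -1.6, "ax": -0.031, "ay": -0.027, "az": -1.498}, {"tx": -0.4, "ty": -1.3, "tz": -1.6, "ax": -0.031, "ay": -0.027, "az": -1.498}, {"tx": -0.4, "ty": -1.3, "tz": -1.6, "ax": -0.031, "ay": -0.027, "az": -1.498}]'

```text
time: 9.3
ee_pos: [0.5168, 0.0604, 0.14]
tcp_rot: [-180.0, 0.0, 89.9]
wrist_force: [-0.6, -0.5, -4.6]
opening: 0.0418
```

```bash
python3 look.py w8;python3 goto.py .517 .1175 .14 90
```

```text
9.3 [0.51677987 0.06040034 0.13998738] [-1.79993031e+02  2.11925237e-02  8.99308738e+01] [-0.5562215  -0.54752614 -4.59716708] 0.041793719221730176
shift cm [ 5.71  0.02 -0.  ] turn [-0.0001  0.0004 -0.0009]
```

View pics/w8.png

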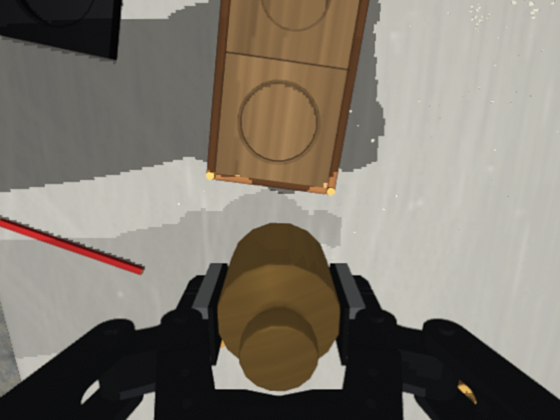

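The tool is now vertical at yaw 90. The large well is at about (279,121), dead ahead of the weight at (280,305), with the medium well behind it at (297,5). I'll get the well centre from the floor points by depth.

```bash
cat > well.py <<'E'
import sys,pickle
from h import *
o,c,T=pickle.load(open(sys.argv[1]+".pkl","rb")); x,y=map(float,sys.argv[2:4])
ys,xs=np.mgrid[0:420,0:560]; px=np.c_[xs.ravel(),ys.ravel()]
P=pts(c,px,T); q=P[(np.hypot(P[:,0]-x,P[:,1]-y)<.04)&(P[:,2]<.0105)&(P[:,2]>.004)]
r=cv2.minEnclosingCircle((q[:,:2]*1000).astype(np.float32)); print("floor",len(q),np.round(r,1) if 0 else (np.round(r[0],1),round(r[1],1)),q.mean(0).round(4),np.percentile(q[:,2],[5,50]))
E
python3 well.py w8 .517 .1175
python3 -c "
import pickle
from h import *
o,c,T=pickle.load(open('w8.pkl','rb'))
print(onplane(c,[(279,121),(297,5)],.018,T))"
```

```text
floor 4592 (array([516.3, 117.2]), 28.2) [0.5163 0.1178 0.0084] [0.00719174 0.00835263]
[[0.51654256 0.11859275 0.018     ]
 [0.52846064 0.19358711 0.018     ]]
```

Emit:
play_rows --commands '[{"tx": 3, "ty": 0, "tz": 0, "ax": 0, "ay": 0, "az": 0}, {"tx": 5.7, "ty": 0, "tz": 0, "ax": 0, "ay": 0, "az": 0}, {"tx": 5.7, "ty": 0, "tz": 0, "ax": 0, "ay": 0, "az": 0}, {"tx": 5.7, "ty": 0, "tz": 4, "ax": 0, "ay": 0, "az": 0}, {"tx": 5.7, "ty": 0, "tz": 8, "ax": 0, "ay": 0, "az": 0}, {"tx": 5.7, "ty": 0, "tz": 10, "ax": 0, "ay": 0, "az": 0}, {"tx": 5.7, "ty": 0, "tz": 10.5, "ax": 0, "ay": 0, "az": 0}, {"tx": 5.7, "ty": 0, "tz": 10.5, "ax": 0, "ay": 0, "az": 0}, {"tx": 5.7, "ty": 0, "tz": 10.5, "ax": 0, "ay": 0, "az": 0}]'

```text
time: 10.25
ee_pos: [0.5177, 0.1174, 0.0366]
tcp_rot: [179.9, -0.0, 90.0]
wrist_force: [0.2, 0.7, -3.8]
opening: 0.0413
```

```bash
python3 look.py w9;python3 goto.py .5165 .1178 .0125 90; python3 well.py w9 .517 .1175
```

```text
10.25 [0.51770318 0.11743448 0.03658962] [ 1.79882332e+02 -4.48252728e-03  8.99847469e+01] [ 0.18917539  0.674986   -3.78977517] 0.0412901140243758
shift cm [ 0.03 -0.14  2.43] turn [ 0.0025 -0.0002 -0.0002]
floor 2752 (array([516.3, 116.6]), 28.1) [0.5153 0.13   0.0083] [0.00733779 0.00834161]
```

View pics/w9.png

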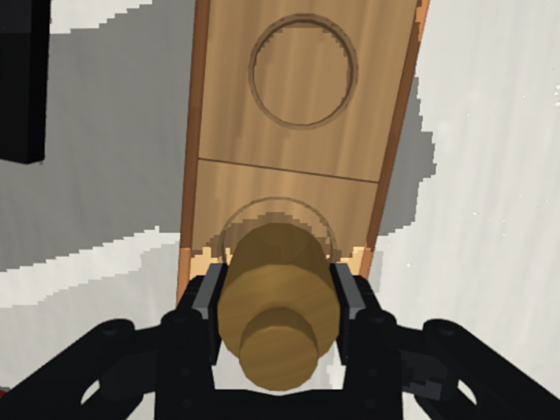

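The large well's rim shows behind the weight at (278,205), centred on it. The medium well is at (303,70). I'll lower the weight in.

Emit:
play_rows --commands '[{"tx": 0, "ty": -0.1, "tz": 1, "ax": 0, "ay": 0, "az": 0}, {"tx": 0, "ty": -0.1, "tz": 1.8, "ax": 0, "ay": 0, "az": 0}, {"tx": 0, "ty": -0.1, "tz": 2.2, "ax": 0, "ay": 0, "az": 0}, {"tx": 0, "ty": -0.1, "tz": 2.4, "ax": 0, "ay": 0, "az": 0}, {"tx": 0, "ty": -0.1, "tz": 2.4, "ax": 0, "ay": 0, "az": 0}, {"tx": 0, "ty": -0.1, "tz": 2.4, "ax": 0, "ay": 0, "az": 0}, {"tx": 0, "ty": -0.1, "tz": 2.4, "ax": 0, "ay": 0, "az": 0}]'

```text
time: 11.0
ee_pos: [0.5153, 0.1173, 0.0121]
tcp_rot: [-180.0, 0.0, 90.0]
wrist_force: [-7.5, -1.7, 10.7]
opening: 0.0418
```

It is seated, with an upward force of 10.7 N. I'll release and go straight up.

Emit:
play_rows --commands '[{"tx": 0, "ty": 0, "tz": 0, "ax": 0, "ay": 0, "az": 0}, {"tx": 0, "ty": 0, "tz": 0, "ax": 0, "ay": 0, "az": 0}, {"tx": 0, "ty": 0, "tz": 0, "ax": 0, "ay": 0, "az": 0}, {"tx": 0, "ty": 0, "tz": 0, "ax": 0, "ay": 0, "az": 0}, {"tx": 0, "ty": 0, "tz": -2, "ax": 0, "ay": 0, "az": 0}, {"tx": 0, "ty": 0, "tz": -5, "ax": 0, "ay": 0, "az": 0}, {"tx": 0, "ty": 0, "tz": -9, "ax": 0, "ay": 0, "az": 0}, {"tx": 0, "ty": 0, "tz": -12, "ax": 0, "ay": 0, "az": 0}, {"tx": 0, "ty": 0, "tz": -12, "ax": 0, "ay": 0, "az": 0}, {"tx": 0, "ty": 0, "tz": -12, "ax": 0, "ay": 0, "az": 0}]' --grip 6.5

```text
time: 12.0
ee_pos: [0.5162, 0.1175, 0.1313]
tcp_rot: [179.9, 0.0, 90.0]
wrist_force: [-0.2, -1.0, -0.5]
opening: 0.0652
```

```bash
python3 look.py w10
python3 - <<'E'
import pickle
from h import *
o,c,T=pickle.load(open("w10.pkl","rb"))
ys,xs=np.mgrid[0:420,0:560]; px=np.c_[xs.ravel(),ys.ravel()]
P=pts(c,px,T); v=c["pixels"].reshape(-1,3).astype(int)
near=np.hypot(P[:,0]-.516,P[:,1]-.1178)<.035
for lo,hi in((.070,.076),(.048,.056)):
    q=P[near&(P[:,2]>lo)&(P[:,2]<hi)&(v[:,0]-v[:,2]>25)]
    if len(q)>10: print(lo,len(q),cv2.minEnclosingCircle((q[:,:2]*1000).astype(np.float32)),np.median(q[:,2]))
E
python3 well.py w10 .528 .202; python3 goto.py .55 -.1875 .14 90
```

```text
12.0 [0.51623014 0.11751355 0.13133449] [1.79927208e+02 7.49242457e-03 9.00020326e+01] [-0.1792816  -1.04378529 -0.51300143] 0.06516135013105581
0.07 1166 ((514.849365234375, 117.61116790771484), 11.959115028381348) 0.07294560256104662
0.048 2084 ((514.8062744140625, 117.54903411865234), 21.941377639770508) 0.05328409963763005
floor 3253 (array([531. , 202.3]), 25.2) [0.5279 0.2018 0.0084] [0.00712768 0.00836654]
shift cm [-30.49   3.44  -0.96] turn [-0.0006  0.0005  0.    ]
```

View pics/w10.png

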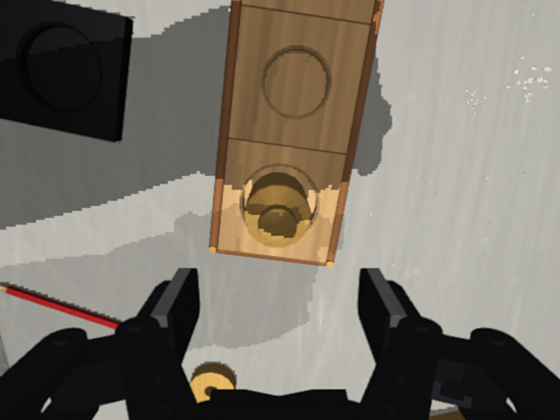

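The large weight is seated. Its knob top is at 73 mm and body top at 53 mm (expected 74 and 52), 1.5 mm from the well axis. Pixel check: weight at (277,208) inside its well, medium well at (297,80). Now the medium weight, turning back to yaw 0 so the jaws clear the black look-alike.

Emit:
play_rows --commands '[{"tx": -5, "ty": 0.5, "tz": 0, "ax": 0, "ay": 0, "az": 0}, {"tx": -10, "ty": 1, "tz": 0, "ax": 0, "ay": 0, "az": 0.15}, {"tx": -15, "ty": 2, "tz": 0, "ax": 0, "ay": 0, "az": 0.3}, {"tx": -20, "ty": 3, "tz": 0, "ax": 0, "ay": 0, "az": 0.45}, {"tx": -25, "ty": 3.4, "tz": 0, "ax": 0, "ay": 0, "az": 0.6}, {"tx": -30.5, "ty": 3.4, "tz": 0, "ax": 0, "ay": 0, "az": 0.75}, {"tx": -30.5, "ty": 3.4, "tz": 0, "ax": 0, "ay": 0, "az": 0.9}, {"tx": -30.5, "ty": 3.4, "tz": 0, "ax": 0, "ay": 0, "az": 1.05}, {"tx": -30.5, "ty": 3.4, "tz": 0, "ax": 0, "ay": 0, "az": 1.2}, {"tx": -30.5, "ty": 3.4, "tz": 0, "ax": 0, "ay": 0, "az": 1.35}, {"tx": -30.5, "ty": 3.4, "tz": 0, "ax": 0, "ay": 0, "az": 1.5}, {"tx": -30.5, "ty": 3.4, "tz": 0, "ax": 0, "ay": 0, "az": 1.571}, {"tx": -30.5, "ty": 3.4, "tz": 0, "ax": 0, "ay": 0, "az": 1.571}, {"tx": -30.5, "ty": 3.4, "tz": 0, "ax": 0, "ay": 0, "az": 1.571}, {"tx": -30.5, "ty": 3.4, "tz": 0, "ax": 0, "ay": 0, "az": 1.571}, {"tx": -30.5, "ty": 3.4, "tz": 0, "ax": 0, "ay": 0, "az": 1.571}]' --grip 6

```text
time: 13.65
ee_pos: [0.5497, -0.1875, 0.1308]
tcp_rot: [180.0, 0.0, 0.1]
wrist_force: [0.5, -0.6, -1.0]
opening: 0.0599
```

```bash
python3 look.py w11; python3 meas.py w11; python3 goto.py .5503 -.1873 .002 0
```

```text
13.65 [ 0.54966377 -0.1875308   0.13078989] [1.79985894e+02 2.73941415e-02 5.42896346e-02] [ 0.46482749 -0.55240642 -0.96634647] 0.059945439818168064
comp [ 123    0   82   53 3310] zmax 0.0533
  H 0.044 17 [ 672.1 -119.7] 6.0
  H 0.036 2044 [ 671.  -116.5] 22.5
  H 0.03 175 [ 667.4 -119.1] 20.1
  knob 0.054 426 [ 675.  -115.4] 8.8 [ 0.6721 -0.1157  0.0529]
  knob 0.044 17 [ 672.1 -119.7] 6.0 [ 0.6708 -0.1209  0.0463]
comp [ 256  177   45   53 1856] zmax 0.0538
  H 0.036 874 [ 550.3 -188.3] 15.8
  H 0.03 73 [ 555.4 -187.9] 14.7
  knob 0.054 535 [ 550.1 -188.2] 8.9 [ 0.5505 -0.1882  0.053 ]
comp [  96  282   55   51 1839] zmax 0.0155
comp [270 291  24  43 841] zmax 0.0435
  H 0.044 159 [ 459.6 -191. ] 5.7
  H 0.036 47 [ 459.3 -190.2] 6.1
  H 0.03 285 [ 459.8 -190.4] 9.9
  knob 0.044 159 [ 459.6 -191. ] 5.7 [ 0.4603 -0.1908  0.043 ]
shift cm [ 0.06 -0.03 12.89] turn [0.0003 0.0003 0.0007]
```

View pics/w11.png

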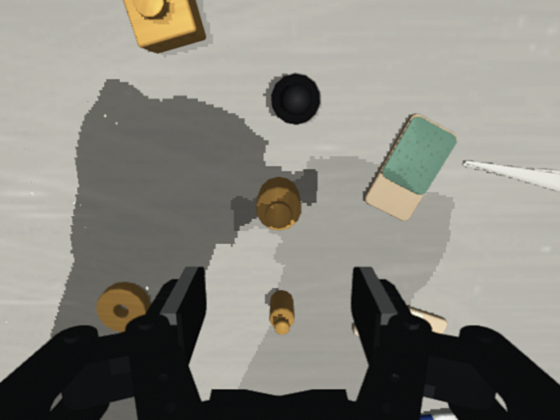

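The medium brass weight is at (279,205), centred. The black look-alike at (295,98) and the small weight at (282,312) are clear of the jaws. I'll descend and grip.

Emit:
play_rows --commands '[{"tx": 0, "ty": 0.1, "tz": 4, "ax": 0, "ay": 0, "az": 0}, {"tx": 0, "ty": 0.1, "tz": 8, "ax": 0, "ay": 0, "az": 0}, {"tx": 0, "ty": 0.1, "tz": 10, "ax": 0, "ay": 0, "az": 0}, {"tx": 0, "ty": 0.1, "tz": 11.5, "ax": 0, "ay": 0, "az": 0}, {"tx": 0, "ty": 0.1, "tz": 12.9, "ax": 0, "ay": 0, "az": 0}, {"tx": 0, "ty": 0.1, "tz": 12.9, "ax": 0, "ay": 0, "az": 0}, {"tx": 0, "ty": 0.1, "tz": 12.9, "ax": 0, "ay": 0, "az": 0}]'

```text
time: 14.4
ee_pos: [0.5502, -0.1888, 0.0029]
tcp_rot: [180.0, -0.0, -0.0]
wrist_force: [-0.6, -0.9, 0.0]
opening: 0.0599
```

Emit:
play_rows --commands '[{"tx": 0, "ty": 0, "tz": 0, "ax": 0, "ay": 0, "az": 0}, {"tx": 0, "ty": 0, "tz": 0, "ax": 0, "ay": 0, "az": 0}, {"tx": 0, "ty": 0, "tz": 0, "ax": 0, "ay": 0, "az": 0}, {"tx": 0, "ty": 0, "tz": 0, "ax": 0, "ay": 0, "az": 0}, {"tx": 0, "ty": 0, "tz": 0, "ax": 0, "ay": 0, "az": 0}, {"tx": 0, "ty": 0, "tz": 0, "ax": 0, "ay": 0, "az": 0}, {"tx": 0, "ty": 0, "tz": 0, "ax": 0, "ay": 0, "az": 0}]' --grip 2.4 --newtons 50

```text
time: 15.1
ee_pos: [0.5506, -0.1888, 0.0035]
tcp_rot: [179.9, -0.1, -0.0]
wrist_force: [-1.6, 0.3, 6.2]
opening: 0.0303
```

Gripped, with an opening of 30.3 mm. I'll lift, turn to yaw 90 and carry it over the medium well.

Emit:
play_rows --commands '[{"tx": 0, "ty": 0, "tz": -4, "ax": 0, "ay": 0, "az": 0}, {"tx": 0, "ty": 0, "tz": -8, "ax": 0, "ay": 0, "az": 0}, {"tx": 0, "ty": 0, "tz": -12.7, "ax": 0, "ay": 0, "az": -0.1}, {"tx": 0, "ty": -4, "tz": -12.7, "ax": 0, "ay": 0, "az": -0.24}, {"tx": 0, "ty": -8, "tz": -12.7, "ax": 0, "ay": 0, "az": -0.38}, {"tx": -1, "ty": -12, "tz": -12.7, "ax": 0, "ay": 0, "az": -0.52}, {"tx": -1, "ty": -16, "tz": -12.7, "ax": 0, "ay": 0, "az": -0.66}, {"tx": -2, "ty": -20, "tz": -12.7, "ax": 0, "ay": 0, "az": -0.8}, {"tx": -2.2, "ty": -24, "tz": -12.7, "ax": 0, "ay": 0, "az": -0.94}, {"tx": -2.2, "ty": -28, "tz": -12.7, "ax": 0, "ay": 0, "az": -1.08}, {"tx": -2.2, "ty": -32, "tz": -12.7, "ax": 0, "ay": 0, "az": -1.22}, {"tx": -2.2, "ty": -36, "tz": -12.7, "ax": 0, "ay": 0, "az": -1.36}, {"tx": -2.2, "ty": -39.1, "tz": -12.7, "ax": 0, "ay": 0, "az": -1.5}, {"tx": -2.2, "ty": -39.1, "tz": -12.7, "ax": 0, "ay": 0, "az": -1.571}, {"tx": -2.2, "ty": -39.1, "tz": -12.7, "ax": 0, "ay": 0, "az": -1.571}, {"tx": -2.2, "ty": -39.1, "tz": -12.7, "ax": 0, "ay": 0, "az": -1.571}, {"tx": -2.2, "ty": -39.1, "tz": -12.7, "ax": 0, "ay": 0, "az": -1.571}]'

```text
time: 16.8
ee_pos: [0.5279, 0.2018, 0.129]
tcp_rot: [180.0, 0.0, 89.8]
wrist_force: [0.0, -0.6, -1.9]
opening: 0.0302
```

```bash
python3 look.py w12; python3 well.py w12 .528 .202;python3 well.py w12 .539 .286; python3 goto.py .528 .2018 .04 90
```

```text
16.8 [0.52791972 0.20176995 0.12901898] [1.79999152e+02 2.58004053e-02 8.98486653e+01] [ 0.02945398 -0.58985023 -1.94076591] 0.030238563021341747
floor 2494 (array([527.7, 200.9]), 22.1) [0.5278 0.2006 0.0084] [0.00727272 0.00838586]
floor 1742 (array([535.3, 281.5]), 21.6) [0.5393 0.2858 0.0083] [0.00709475 0.00833247]
shift cm [0.01 0.   8.9 ] turn [ 0.0001  0.0004 -0.0024]
```

View pics/w12.png

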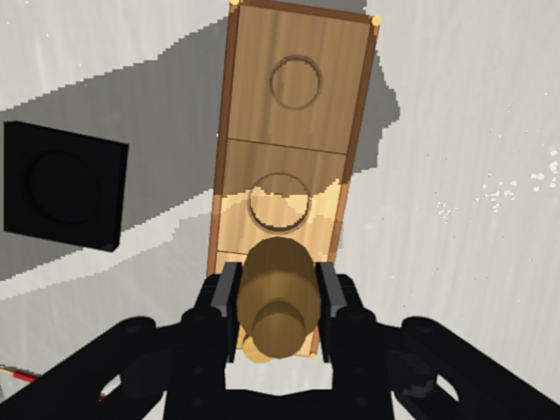

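The held medium weight is at (278,295), with the medium well just behind it at (279,201) and centred sideways. The small well is at (295,82). I'll lower it.

Emit:
play_rows --commands '[{"tx": 0, "ty": 0, "tz": 4, "ax": 0, "ay": 0, "az": 0}, {"tx": 0, "ty": 0, "tz": 8, "ax": 0, "ay": 0, "az": 0}, {"tx": 0, "ty": 0, "tz": 9.5, "ax": 0, "ay": 0, "az": 0}, {"tx": 0, "ty": 0, "tz": 10.3, "ax": 0, "ay": 0, "az": 0}, {"tx": 0, "ty": 0, "tz": 11, "ax": 0, "ay": 0, "az": 0}, {"tx": 0, "ty": 0, "tz": 11.4, "ax": 0, "ay": 0, "az": 0}, {"tx": 0, "ty": 0, "tz": 11.7, "ax": 0, "ay": 0, "az": 0}, {"tx": 0, "ty": 0, "tz": 11.7, "ax": 0, "ay": 0, "az": 0}, {"tx": 0, "ty": 0, "tz": 11.7, "ax": 0, "ay": 0, "az": 0}]'

```text
time: 17.75
ee_pos: [0.5282, 0.2025, 0.0126]
tcp_rot: [180.0, 0.0, 90.0]
wrist_force: [-0.4, -0.3, -2.0]
opening: 0.0301
```

Emit:
play_rows --commands '[{"tx": -0.1, "ty": 0, "tz": 0.15, "ax": 0, "ay": 0, "az": 0}, {"tx": -0.1, "ty": 0, "tz": 0.15, "ax": 0, "ay": 0, "az": 0}, {"tx": -0.1, "ty": 0, "tz": 0.15, "ax": 0, "ay": 0, "az": 0}]'

```text
time: 18.05
ee_pos: [0.5283, 0.2019, 0.0115]
tcp_rot: [179.9, -0.0, 90.0]
wrist_force: [-2.3, 2.4, 5.4]
opening: 0.0302
```

Emit:
play_rows --commands '[{"tx": 0, "ty": 0, "tz": 0, "ax": 0, "ay": 0, "az": 0}, {"tx": 0, "ty": 0, "tz": 0, "ax": 0, "ay": 0, "az": 0}, {"tx": 0, "ty": 0, "tz": 0, "ax": 0, "ay": 0, "az": 0}, {"tx": 0, "ty": 0, "tz": 0, "ax": 0, "ay": 0, "az": 0}, {"tx": 0, "ty": 0, "tz": -2, "ax": 0, "ay": 0, "az": 0}, {"tx": 0, "ty": 0, "tz": -5, "ax": 0, "ay": 0, "az": 0}, {"tx": 0, "ty": 0, "tz": -9, "ax": 0, "ay": 0, "az": 0}, {"tx": 0, "ty": 0, "tz": -12, "ax": 0, "ay": 0, "az": 0}, {"tx": 0, "ty": 0, "tz": -12, "ax": 0, "ay": 0, "az": 0}, {"tx": 0, "ty": 0, "tz": -12, "ax": 0, "ay": 0, "az": 0}]' --grip 5.5

```text
time: 19.05
ee_pos: [0.5282, 0.2016, 0.1308]
tcp_rot: [179.9, -0.0, 90.0]
wrist_force: [-0.9, -0.3, -0.7]
opening: 0.0553
```

```bash
python3 look.py w13
cat > seat.py <<'E'
import pickle,sys
from h import *
o,c,T=pickle.load(open(sys.argv[1]+".pkl","rb")); x,y,hb,hk=map(float,sys.argv[2:6])
ys,xs=np.mgrid[0:420,0:560]; px=np.c_[xs.ravel(),ys.ravel()]
P=pts(c,px,T); v=c["pixels"].reshape(-1,3).astype(int)
near=np.hypot(P[:,0]-x,P[:,1]-y)<.03
for h in (hk,hb):
    q=P[near&(abs(P[:,2]-h-.008)<.0035)&(v[:,0]-v[:,2]>25)]
    if len(q)>10: print(h,len(q),cv2.minEnclosingCircle((q[:,:2]*1000).astype(np.float32)),np.median(q[:,2]))
E
python3 seat.py w13 .528 .202 .036 .054; python3 goto.py .4597 -.1907 .13 0
```

```text
19.05 [0.5281941  0.20155021 0.13080005] [ 1.79940086e+02 -2.37419327e-03  9.00023083e+01] [-0.89741013 -0.2797066  -0.74956665] 0.05530545546288792
0.054 592 ((527.940185546875, 202.03994750976562), 9.119438171386719) 0.06098777872917767
0.036 1015 ((527.5902709960938, 202.14895629882812), 15.837175369262695) 0.04530600478224925
shift cm [-39.2  -6.8   0. ] turn [-0.0000e+00  1.1000e-03  1.5708e+00]
```

View pics/w13.png

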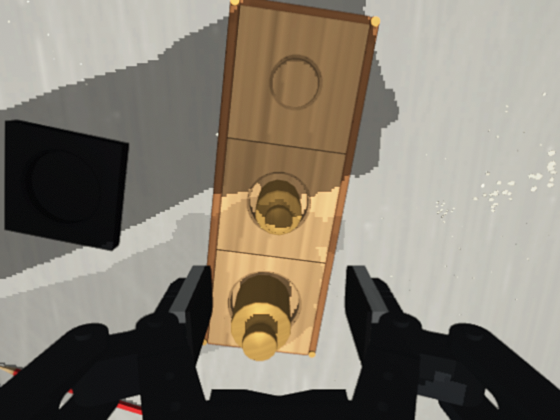

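The medium weight is seated: knob top 61 mm and body top 45 mm (expected 62 and 44), within about 1 mm of the axis. It shows at (278,207), with the large at (260,320) and the empty small well at (295,82). Now the small weight, keeping yaw 90 because nothing stands beside it in x.

Emit:
play_rows --commands '[{"tx": -5, "ty": -1, "tz": 0, "ax": 0, "ay": 0, "az": 0}, {"tx": -10, "ty": -2, "tz": 0, "ax": 0, "ay": 0, "az": 0}, {"tx": -15, "ty": -3, "tz": 0, "ax": 0, "ay": 0, "az": 0}, {"tx": -20, "ty": -4, "tz": 0, "ax": 0, "ay": 0, "az": 0}, {"tx": -25, "ty": -5, "tz": 0, "ax": 0, "ay": 0, "az": 0}, {"tx": -30, "ty": -6, "tz": 0, "ax": 0, "ay": 0, "az": 0}, {"tx": -35, "ty": -6.8, "tz": 0, "ax": 0, "ay": 0, "az": 0}, {"tx": -39.2, "ty": -6.8, "tz": 0, "ax": 0, "ay": 0, "az": 0}, {"tx": -39.2, "ty": -6.8, "tz": 0, "ax": 0, "ay": 0, "az": 0}, {"tx": -39.2, "ty": -6.8, "tz": 0, "ax": 0, "ay": 0, "az": 0}, {"tx": -39.2, "ty": -6.8, "tz": 0, "ax": 0, "ay": 0, "az": 0}, {"tx": -39.2, "ty": -6.8, "tz": 0, "ax": 0, "ay": 0, "az": 0}]' --grip 4.5

```text
time: 20.3
ee_pos: [0.4599, -0.1893, 0.1302]
tcp_rot: [-180.0, -0.0, 90.1]
wrist_force: [-0.6, 1.1, -0.3]
opening: 0.0449
```

```bash
python3 look.py w14; python3 meas.py w14; python3 goto.py .4597 -.1907 .002 90
python3 - <<'E'
import pickle
from h import *
o,c,T=pickle.load(open('w13.pkl','rb'))
print(onplane(c,[(295,82)],.018,T))
E
```

```text
20.3 [ 0.45991708 -0.18929155  0.13015042] [-1.79959203e+02 -3.46323823e-03  9.01091030e+01] [-0.57025734  1.05876786 -0.26392505] 0.044901553310779295
comp [ 242    0   64   43 1990] zmax 0.0155
comp [550  79  10  53 468] zmax 0.0118
comp [265 188  27  35 743] zmax 0.0439
  H 0.044 211 [ 459.2 -190.5] 5.7
  H 0.036 25 [ 459.9 -188.2] 5.9
  H 0.03 321 [ 458.9 -189.9] 9.7
  knob 0.044 211 [ 459.2 -190.5] 5.7 [ 0.4591 -0.1901  0.043 ]
shift cm [-0.14 -0.03 12.84] turn [-0.0003  0.0001  0.0021]
[[0.53874591 0.28593975 0.018     ]]
```

View pics/w14.png

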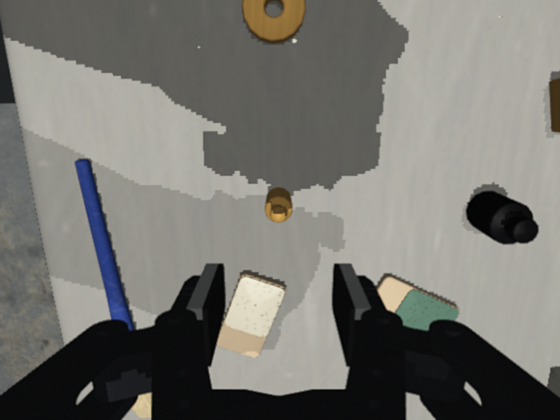

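The small weight is at (278,205), centred between the jaws with nothing beside it. I'll descend and grip.

Emit:
play_rows --commands '[{"tx": -0.1, "ty": -0.1, "tz": 4, "ax": 0, "ay": 0, "az": 0}, {"tx": -0.1, "ty": -0.1, "tz": 8, "ax": 0, "ay": 0, "az": 0}, {"tx": -0.1, "ty": -0.1, "tz": 10, "ax": 0, "ay": 0, "az": 0}, {"tx": -0.1, "ty": -0.1, "tz": 11.5, "ax": 0, "ay": 0, "az": 0}, {"tx": -0.1, "ty": -0.1, "tz": 12.5, "ax": 0, "ay": 0, "az": 0}, {"tx": -0.1, "ty": -0.1, "tz": 13, "ax": 0, "ay": 0, "az": 0}, {"tx": -0.1, "ty": -0.1, "tz": 13, "ax": 0, "ay": 0, "az": 0}, {"tx": -0.1, "ty": -0.1, "tz": 13, "ax": 0, "ay": 0, "az": 0}]'

```text
time: 21.15
ee_pos: [0.4595, -0.1918, 0.0016]
tcp_rot: [179.9, 0.1, 90.0]
wrist_force: [0.5, 0.8, 0.5]
opening: 0.0449
```

Emit:
play_rows --commands '[{"tx": 0, "ty": 0, "tz": 0, "ax": 0, "ay": 0, "az": 0}, {"tx": 0, "ty": 0, "tz": 0, "ax": 0, "ay": 0, "az": 0}, {"tx": 0, "ty": 0, "tz": 0, "ax": 0, "ay": 0, "az": 0}, {"tx": 0, "ty": 0, "tz": 0, "ax": 0, "ay": 0, "az": 0}, {"tx": 0, "ty": 0, "tz": 0, "ax": 0, "ay": 0, "az": 0}, {"tx": 0, "ty": 0, "tz": 0, "ax": 0, "ay": 0, "az": 0}, {"tx": 0, "ty": 0, "tz": 0, "ax": 0, "ay": 0, "az": 0}]' --grip 1.2 --newtons 30

```text
time: 21.85
ee_pos: [0.4593, -0.1919, 0.0014]
tcp_rot: [179.9, 0.1, 90.0]
wrist_force: [-1.3, 1.3, 6.2]
opening: 0.0186
```

```bash
python3 goto.py .5388 .286 .13 90
```

```text
shift cm [ 47.78   7.96 -12.89] turn [ 0.0011  0.0009 -0.    ]
```

Emit:
play_rows --commands '[{"tx": 0, "ty": 0, "tz": -4, "ax": 0, "ay": 0, "az": 0}, {"tx": 0, "ty": 0, "tz": -8, "ax": 0, "ay": 0, "az": 0}, {"tx": 0, "ty": 0, "tz": -12.9, "ax": 0, "ay": 0, "az": 0}, {"tx": 4, "ty": 1, "tz": -12.9, "ax": 0, "ay": 0, "az": 0}, {"tx": 9, "ty": 2, "tz": -12.9, "ax": 0, "ay": 0, "az": 0}, {"tx": 14, "ty": 3, "tz": -12.9, "ax": 0, "ay": 0, "az": 0}, {"tx": 19, "ty": 4, "tz": -12.9, "ax": 0, "ay": 0, "az": 0}, {"tx": 24, "ty": 5, "tz": -12.9, "ax": 0, "ay": 0, "az": 0}, {"tx": 29, "ty": 6, "tz": -12.9, "ax": 0, "ay": 0, "az": 0}, {"tx": 34, "ty": 7, "tz": -12.9, "ax": 0, "ay": 0, "az": 0}, {"tx": 39, "ty": 8, "tz": -12.9, "ax": 0, "ay": 0, "az": 0}, {"tx": 43.5, "ty": 8, "tz": -12.9, "ax": 0, "ay": 0, "az": 0}, {"tx": 47.6, "ty": 8, "tz": -12.9, "ax": 0, "ay": 0, "az": 0}, {"tx": 47.6, "ty": 8, "tz": -12.9, "ax": 0, "ay": 0, "az": 0}, {"tx": 47.6, "ty": 8, "tz": -12.9, "ax": 0, "ay": 0, "az": 0}, {"tx": 47.6, "ty": 8, "tz": -12.9, "ax": 0, "ay": 0, "az": 0}, {"tx": 47.6, "ty": 8, "tz": -12.9, "ax": 0, "ay": 0, "az": 0}]'

```text
time: 23.55
ee_pos: [0.5391, 0.2832, 0.1296]
tcp_rot: [180.0, 0.0, 89.9]
wrist_force: [1.0, 1.0, -1.2]
opening: 0.0187
```

```bash
python3 look.py w15; python3 well.py w15 .539 .286
python3 - <<'E'
import pickle
from h import *
o,c,T=pickle.load(open('w15.pkl','rb'))
ys,xs=np.mgrid[0:420,0:560]; px=np.c_[xs.ravel(),ys.ravel()]
P=pts(c,px,c["tool_from_camera"]); v=c["pixels"].reshape(-1,3).astype(int)
k=(abs(P[:,0])<.03)&(abs(P[:,1])<.02)&(v[:,0]-v[:,2]>25)&(P[:,2]<-.02)
q=P[k]; print(len(q),q[:,2].min()); t=q[q[:,2]<np.percentile(q[:,2],3)+.004]; print(t.mean(0), cv2.minEnclosingCircle((t[:,:2]*1000).astype(np.float32)))
E
python3 goto.py .5388 .2848 .0105 90
```

```text
23.55 [0.53906006 0.28318747 0.12962102] [1.79994815e+02 2.50858869e-02 8.99137844e+01] [ 1.02949772  0.95033965 -1.1877448 ] 0.018722058693476647
floor 1307 (array([539.2, 284.8]), 15.9) [0.5392 0.2846 0.0084] [0.00724732 0.0083517 ]
2739 -0.08412756395359963
[ 0.00192712 -0.00067875 -0.04237823] ((-2.55539608001709, -1.6342711448669434), 14.344589233398438)
shift cm [ 0.16 -0.03 11.92] turn [ 0.0001  0.0003 -0.0016]
```

View pics/w15.png

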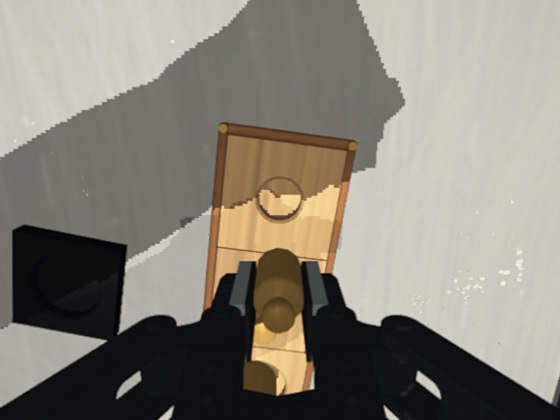

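The held small weight is at (278,285), lined up with the small well at (279,198), which is at (539.2, 284.8) mm. The weight sits 1.9 mm ahead of the TCP, which the current position already allows for. I'll lower it.

Emit:
play_rows --commands '[{"tx": 0, "ty": 0, "tz": 4, "ax": 0, "ay": 0, "az": 0}, {"tx": 0, "ty": 0, "tz": 8, "ax": 0, "ay": 0, "az": 0}, {"tx": 0, "ty": 0, "tz": 9.5, "ax": 0, "ay": 0, "az": 0}, {"tx": 0, "ty": 0, "tz": 10.5, "ax": 0, "ay": 0, "az": 0}, {"tx": 0, "ty": 0, "tz": 11.2, "ax": 0, "ay": 0, "az": 0}, {"tx": 0, "ty": 0, "tz": 11.6, "ax": 0, "ay": 0, "az": 0}, {"tx": 0, "ty": 0, "tz": 11.9, "ax": 0, "ay": 0, "az": 0}, {"tx": 0, "ty": 0, "tz": 11.9, "ax": 0, "ay": 0, "az": 0}, {"tx": 0, "ty": 0, "tz": 11.9, "ax": 0, "ay": 0, "az": 0}]'

```text
time: 24.5
ee_pos: [0.5391, 0.2846, 0.0111]
tcp_rot: [180.0, -0.0, 90.0]
wrist_force: [0.0, -0.1, -1.0]
opening: 0.0186
```

Emit:
play_rows --commands '[{"tx": -0.1, "ty": 0, "tz": 0.15, "ax": 0, "ay": 0, "az": 0}, {"tx": -0.1, "ty": 0, "tz": 0.15, "ax": 0, "ay": 0, "az": 0}, {"tx": -0.1, "ty": 0, "tz": 0.15, "ax": 0, "ay": 0, "az": 0}]'

```text
time: 24.8
ee_pos: [0.5392, 0.2836, 0.0096]
tcp_rot: [179.9, -0.0, 90.0]
wrist_force: [0.1, 0.4, 2.9]
opening: 0.0189
```

Emit:
play_rows --commands '[{"tx": 0, "ty": 0, "tz": 0, "ax": 0, "ay": 0, "az": 0}, {"tx": 0, "ty": 0, "tz": 0, "ax": 0, "ay": 0, "az": 0}, {"tx": 0, "ty": 0, "tz": 0, "ax": 0, "ay": 0, "az": 0}, {"tx": 0, "ty": 0, "tz": 0, "ax": 0, "ay": 0, "az": 0}, {"tx": 0, "ty": 0, "tz": -2, "ax": 0, "ay": 0, "az": 0}, {"tx": 0, "ty": 0, "tz": -5, "ax": 0, "ay": 0, "az": 0}, {"tx": 0, "ty": 0, "tz": -9, "ax": 0, "ay": 0, "az": 0}, {"tx": 0, "ty": 0, "tz": -13, "ax": 0, "ay": 0, "az": 0}, {"tx": -4, "ty": 0, "tz": -15, "ax": 0, "ay": 0, "az": 0}, {"tx": -7, "ty": 0, "tz": -15, "ax": 0, "ay": 0, "az": 0}, {"tx": -7, "ty": 0, "tz": -15, "ax": 0, "ay": 0, "az": 0}, {"tx": -7, "ty": 0, "tz": -15, "ax": 0, "ay": 0, "az": 0}, {"tx": -7, "ty": 0, "tz": -15, "ax": 0, "ay": 0, "az": 0}]' --grip 5

```text
time: 26.1
ee_pos: [0.5387, 0.2139, 0.1585]
tcp_rot: [-180.0, 0.0, 90.0]
wrist_force: [0.5, 0.1, -0.2]
opening: 0.05
```

```bash
python3 look.py w16; for a in ".539 .286 .030 .044" ".528 .202 .036 .054" ".516 .118 .044 .066"; do python3 seat.py w16 $a; done
python3 - <<'E'
from workcell import viewer
import cv2
c=viewer.camera("scene");a=c["pixels"][110:350,130:450,::-1]
cv2.imwrite("pics/s16.png",cv2.resize(a,None,fx=2.4,fy=2.4,interpolation=cv2.INTER_CUBIC))
E
```

```text
26.1 [0.53870904 0.21389034 0.15849396] [-1.79962084e+02  2.20131804e-02  9.00201153e+01] [ 0.47991343  0.12503417 -0.19186487] 0.05004592298098619
0.044 243 ((538.5999755859375, 285.0575256347656), 5.889135837554932) 0.05093378862579634
0.03 378 ((538.6371459960938, 284.98846435546875), 9.80082893371582) 0.03910783327946224
0.054 463 ((527.5877075195312, 201.88180541992188), 9.009943008422852) 0.06091532659652674
0.036 818 ((527.7437744140625, 201.94960021972656), 15.96752643585205) 0.045256810471136166
0.066 701 ((515.0720825195312, 117.53246307373047), 12.274168014526367) 0.07287636755031163
0.044 1320 ((515.1414794921875, 117.80471801757812), 21.980953216552734) 0.053296201032641294
```

View pics/w16.png

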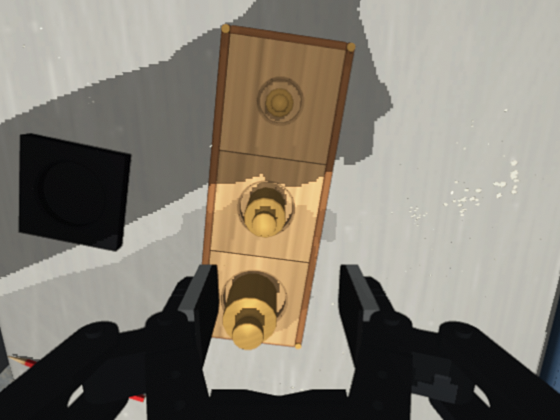

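View pics/s16.png

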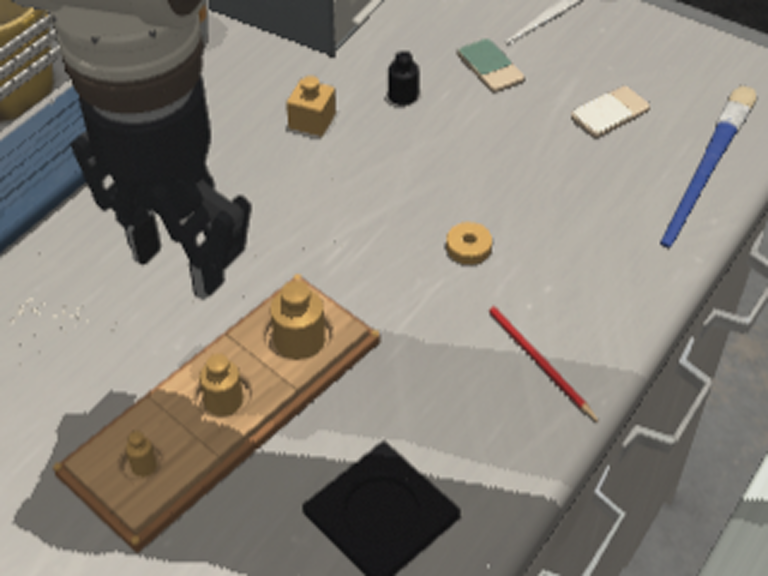

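All three weights stand upright in their own wells, at (280,102), (265,215) and (250,310) in the wrist view. The square weight, disc and black pieces are where they started. The robot touches nothing, so I'm handing in.

```bash
python3 -c "
from workcell import job
print(job.job_done())"
```

```text
the job is handed in; nothing more can be done
None
```

The three round brass weights are back in the rack, each upright in its own well, and I handed the job in at about 26 s of the 83 s allowed. No verdict was reported.

**Last checks:**
- **Centring:** the large weight is about 1.5 mm from its well's axis, and the medium and small ones are within about 1 mm.
- **Depth:** the body and knob tops are 8 mm (to within about 1.5 mm) above their heights on the worktop, so the weights stand on the well floors. Knob and body centres agree to about 0.4 mm, so all three stand upright.
- **Look-alikes:** the square weight and the disc look unmoved in the final scene picture. I did not measure their positions again. The black pieces were left alone.
- **Gripper:** it was open and clear of everything.

**What failed or disagreed along the way:**
- **First call refused:** each row needs all six keys, so nothing moved.
- **First grip missed:** the pads closed above the body of the large weight. The wrist camera's depth put the real grasp point about 31 mm behind the reported TCP, so I made every later grasp that much deeper.
- **Joint limit:** the last joint stopped at 180° while I carried the large weight at yaw 0, so I placed all three at yaw 90.
- **Camera disagreement:** the overhead and wrist cameras differed by 2–6 mm in y on the loose weights. I used the close wrist readings, and the grasps and placements bore them out.

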